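# Widen the telescopic spool stand to its next hole and hang the thread spindle in it

### The job

The spool stand is one hole too narrow for the thread spindle. Squeeze its spring button in and draw the sliding end outwards until the button clicks out through the next hole, stopping gently at the click without wrenching on the caught button. Then lift the spindle with its spool out of the wooden cradle and lower it into the stand's two forks, collars inside and end knobs outside the fork plates, letting go only once it lies in both slots; leave the other things on the bench where they are.

Things in the scene. Friction and masses are not known exactly. Their poses are not given: they have to be found in the camera images.
- stand: Telescopic spool stand: heavy grey foot that cannot shift, fixed fork and dark 22 mm square inner tube (axis 36 mm above the bench). Origin on the bench straight under the spring button; z up, +y along the tube to the fixed fork (at y = 80 mm), the button looks along -x. Forks: plates 6 mm thick, 38 mm wide, 101 mm high, with an open-topped slot 12 mm wide whose floor is 81 mm high.
- sleeve: Sliding aluminium sleeve with the second fork: 28 mm square (22 to 50 mm high), 130 mm long, 1.5 mm wall. Origin on the bench under the middle of three 12 mm holes in its front (-x) face; axes as the stand's. Holes 30 to 50 mm apart, at mid-height; the button starts in the middle one; drawing the sleeve out (along -y) brings the hole nearest the fixed fork to it. 45 mm clear either side.
- slide (a joint): how far the sleeve is drawn out, m: 0 at the start, grows along the stand's -y (sliding fork moves away from the fixed one); with the button in it can travel from -0.005 to 0.052. Drags with about 6 N and stays where it is left.
- button: Steel spring button (3 N out, 5 N in), 10 mm across, bevelled nose, sitting in the inner tube; it does not slide with the sleeve. Origin on the tube's axis; out, its nose stands 19 mm off along -x, 5 mm proud of the sleeve, and locks it. Squeezed flush by a flat finger, the drawn sleeve rides over it (about 8 N). It springs out by itself in the next hole and the sleeve stops dead (1 mm play).
- plunger (a joint): how far the button is pushed in, m: 0 fully out, 0.005 flush with the sleeve's face, 0.007 under the sleeve's wall
- fork_fixed (a point): middle of the slot of the fixed fork, where the rod's axis comes to lie, 86 mm above the bench
- fork_sliding (a point): the same point of the sliding fork; 150 mm from fork_fixed at the start
- spindle: Thread spindle, 0.3 kg: steel rod 10 mm thick along its y axis, 234 mm long overall, with a spool of cream thread fixed at its middle (45 mm diameter, 50 mm long). Each end has a groove 16 mm wide between an inner brass collar and an outer brass end knob (18 mm across); groove centres 95 mm either side of the middle. Origin at its centre. Starts level in the cradle, axis 38 mm above the bench.
- cradle: fixed wooden cradle: board 64 x 138 mm, 10 mm thick, with two notched cheeks (13 mm thick, 50 mm wide, 52 mm high) 52 mm either side of its middle that carry the spindle's rod. Origin at the centre of its underside; y along the spindle. The spool is free between the cheeks, to be taken from above across its diameter.
- spool_rust: small bystander: upright spool of rust-coloured thread, 46 mm across, 55 mm high; origin at the centre of its underside
- wax_pot: bystander: white screw-lid pot, 50 mm across, 57 mm high; origin at the centre of its underside
- beeswax: bystander: scored beeswax cake, 35 x 52 x 19 mm; origin at the centre of its underside
- edge_slicker: bystander: lying grooved beech edge slicker, 27 mm thick, 98 mm long; origin at the centre of its underside
- bone_folder: bystander: lying flat horn folder, 31 x 121 x 9 mm; origin at the centre of its underside
- awl_stub: bystander: lying awl with a turned wooden handle, 153 mm long, 28 mm thick; origin at the centre of its underside

How it is judged:
By the outcome, as a careful person would: the job done as asked, in the order asked, and still so for the second after the job is handed in, with the robot touching nothing.
It also fails if it takes over 54 s, if anything falls off the work surface, if the arm or the gripper's body presses on something with over 40 N, if the wrist force passes 120 N, or if a joint passes its speed limit or range.

### The arm

A 7-joint arm with a two-finger parallel gripper is mounted at the origin on a cart in front of the work surface, level with it; the furniture and walls round the work are solid. World frame = base frame: x ahead of the robot, y to its left, z up, the work surface at z = 0. Lengths are in m, angles in rad, forces in N, time in s.
With the tool pointing down it reaches from about 0.425 to 0.925 m from the base axis. Payload 6.8 kg.
Tool frame: the origin (TCP) lies on the front face of the gripper's body, between the roots of the fingers; the fingertips stand tcp_to_tips ahead of it and the grasp point (between the pads) lies 54 mm ahead of it (tcp_to_tips is the distance from the TCP to the fingertips, in m); y points along the fingers, x is the direction in which the jaws open and shut, and the axes are right-handed (so a half turn about y gives the same grasp; the last joint's range is limited). The gripper opens to 85 mm and grips with 20 to 120 N. Pads are 22 mm wide; open, the fingers measure 114 mm over their backs; the gripper's body (76 mm by 85 mm) begins 54 mm behind the grasp point. The pads swing forward as they close: fully open they stand 13 mm farther back than shut.
Start: joints at [-1.44, 0.477, 0.022, 1.555, -0.011, 1.109, -0.083], TCP at [0.16, 0.656, 0.304] pointing down, gripper open.
Joint ranges: [-2.96, 2.96], [-0.34, 2.1], [-1.41, 1.46], [0.24, 2.44], [-1.37, 4.51], [0.17, 1.92], [-2.96, 2.96]. Speed limits (rad/s): [2.39, 2.39, 3.14, 3.14, 3.14, 3.14, 3.14].

### API

Orientations are given as a unit quaternion [x, y, z, w].
In Python, from workcell import * gives the robot as it stands. The module is installed in compiled form; this text tells all that it offers.
- The arm moves only by the tool send_rows, never from a script. Its argument "deltas" is a list that holds one entry, the list of rows, each a list of 7 numbers: the shift along the tool's x, y, z in units of 0.4 m (1.0 is 0.4 m), then the turn, a rotation vector about the tool's x, y, z in units of 30 degrees (1.0 is 30 degrees), then the closure, from -1 (fully open) to 1 (shut), so that 0 is half open. A call has 1 to 20 rows; each row is the pose to reach, as a shift and turn from the pose commanded when the call began, along the tool's axes at that moment; what a row does not reach only later rows make up. A row lasts 1/12 s, in which the tool goes at most 41.7 mm and 7.16 degrees, less where a joint would pass 70% of its speed; a pose out of reach is approached as far as the arm can. A call with a number of a shift or a turn outside -1 to 1 is refused whole. A call with a gripper value outside its range is refused whole. The fingers move at their own pace and stop on an object; "newtons" is the grip in N (left out, the last holds). Time passes only in rows, so rows that repeat a pose let the fingers close. It gives the time, the measured TCP pose, the force and the opening at its end, in the units of the state.
- state(): the state, without advancing time (a new reading comes with each control period).
- camera(name): name is "scene" or "top" or "wrist"; returns a dict with "pixels" (400x640x3 uint8, red, green, blue), "mtx" (3x3 intrinsics, pixels), "R" (3x3) and "t" (3): a world point X has camera coordinates R X + t; the wrist camera has in their place "mount" (4x4, takes a point from camera to tool coordinates, whose origin is the TCP and whose axes are the tool frame's). Camera axes: x right, y down, z forward; pixel columns grow to the right and rows downward; lengths in m; the calibration is good to about 2 mm. A picture is of the moment at which its call begins: read the wrist's pose just before it. There is no depth.
- job_done(): hands the job in, once; it reports no verdict.
The state is a dict: "time_s": time; "qpos": joint angles; "joint_vel": joint speeds; "joint_efforts": joint torques, N m; "tool_pos": TCP position; "ee_rot": TCP orientation; "wrist_force": force on the tool from outside, world axes, zero at the start; "torque": the same for the moment, N m; "gripper_width": finger opening in m.
Only numpy, scipy, OpenCV 4.12 (cv2) and the standard library are available. Lean on these libraries where they do the work, as an engineer would, in place of code of your own. Each camera call takes 0.05 s, during which the arm holds its last target.

## Working session

There is one attempt and no reset: what is moved stays moved. The work goes in short steps, Python scripts to look and compute and a tool call to move; the robot and the scene stay as the last step left them, time stands still between calls to the robot, and variables do not carry over. Pictures are saved under pics/ and viewed, and the job is handed in when it is done.

Besides the shell and the picture viewer there is one more tool, called by a JSON object that holds its "method" and its "body", one argument or row to a line. send_rows: Moves the arm, as the interface text tells. Its arguments: {"type":"object","properties":{"deltas":{"type":"array"},"newtons":{"type":"number"}},"required":["deltas"]}

```bash
mkdir -p pics; cat > h.py <<'E'
from workcell import *
import numpy as np, cv2
from scipy.spatial.transform import Rotation as Rn
def save(name,fn):
    c=camera(name); cv2.imwrite('pics/'+fn,c['pixels'][:,:,::-1]); return c
def ray(c,u,v):
    d=np.linalg.inv(c['mtx'])@np.array([u,v,1.0]); 
    R=np.array(c['R']);t=np.array(c['t']); o=-R.T@t; return o,R.T@d
def onz(c,u,v,z):
    o,d=ray(c,u,v); s=(z-o[2])/d[2]; return o+s*d
def proj(c,X):
    p=np.array(c['mtx'])@(np.array(c['R'])@np.array(X)+np.array(c['t'])); return p[:2]/p[2]
E
python3 - <<'E'
from h import *
s=state(); print(s)
import pickle
d={}
for n in ['scene','top','wrist']:
    d[n]=save(n,n+'0.png')
    print(n,{k:v for k,v in d[n].items() if k!='pixels'})
pickle.dump(d,open('c0.pkl','wb'))
E
```

```text
{'time_s': 0.0, 'qpos': array([-1.44009051,  0.47781148,  0.02234873,  1.55644684, -0.01150469,
        1.10929112, -0.08311084]), 'joint_vel': array([-0.00121088, -0.00083496,  0.00032942, -0.00039197,  0.00113291,
       -0.00260487, -0.00010698]), 'joint_efforts': array([-5.42826238e-04, -5.96449935e+01,  1.60802353e+00, -2.81188345e+01,
        1.25693937e-02,  9.38212004e-03, -2.08695823e-06]), 'tool_pos': array([0.15956708, 0.6553994 , 0.30292008]), 'ee_rot': array([ 0.55643546,  0.43640315, -0.43735744, -0.55556309]), 'wrist_force': array([-0.23084282, -0.3043364 , -0.30414393]), 'torque': array([-0.03550363,  0.00457045, -0.00833272]), 'gripper_width': 0.08535667753185175}
scene {'mtx': array([[415.04711103,   0.        , 319.23584308],
       [  0.        , 415.04711103, 202.03070172],
       [  0.        ,   0.        ,   1.        ]]), 'R': array([[ 0.7466591 , -0.66499445,  0.01680969],
       [-0.27784933, -0.33473136, -0.90041916],
       [ 0.60440048,  0.6676356 , -0.43469848]]), 't': array([-0.36019887,  0.26541562,  1.04954238])}
top {'mtx': array([[485.34401485,   0.        , 321.92760167],
       [  0.        , 485.34401485, 201.42595433],
       [  0.        ,   0.        ,   1.        ]]), 'R': array([[ 0.02713378, -0.99962604, -0.00339807],
       [-0.97681417, -0.02579212, -0.21252961],
       [ 0.21236249,  0.00908601, -0.97714872]]), 't': array([0.0712914 , 0.53180055, 1.32050324])}
wrist {'mtx': array([[317.90582586,   0.        , 316.44600203],
       [  0.        , 317.90582586, 194.56131791],
       [  0.        ,   0.        ,   1.        ]]), 'mount': array([[ 9.99999758e-01,  2.58911389e-05,  6.95905254e-04,
        -4.88703083e-04],
       [-6.51822197e-04, -3.16940525e-01,  9.48445190e-01,
        -7.12463649e-02],
       [ 2.45116903e-04, -9.48445414e-01, -3.16940431e-01,
         8.09792460e-02],
       [ 0.00000000e+00,  0.00000000e+00,  0.00000000e+00,
         1.00000000e+00]])}
```

View pics/scene0.png

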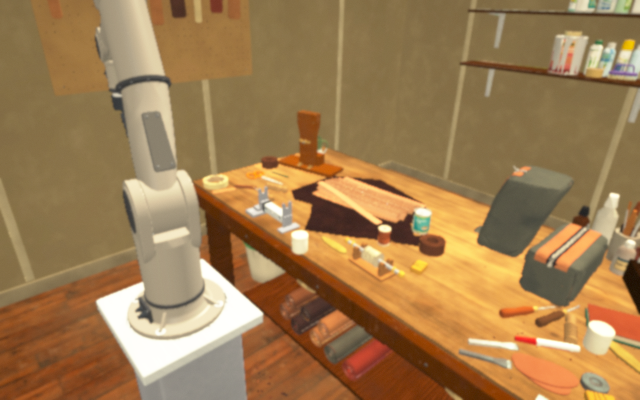

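View pics/top0.png

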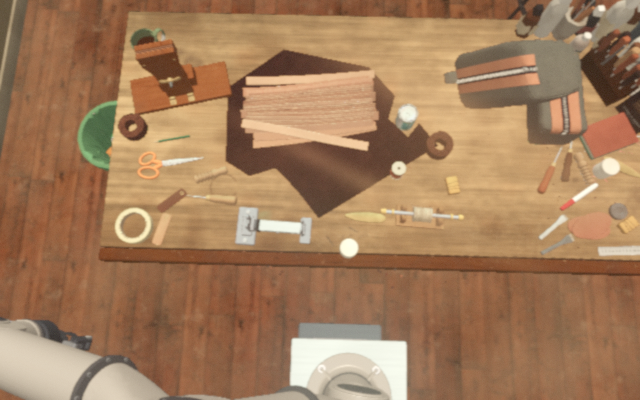

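View pics/wrist0.png

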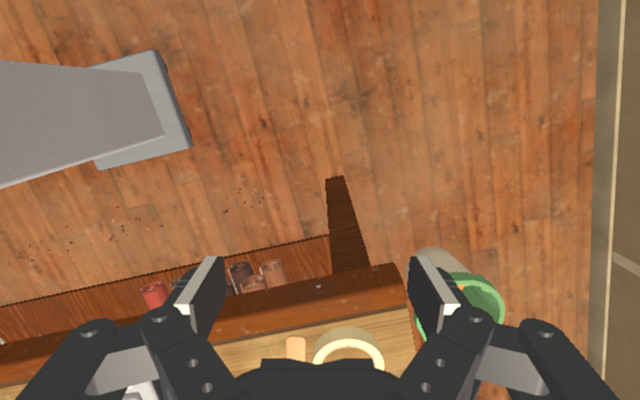

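```bash
python3 - <<'E'
import workcell; print([a for a in dir(workcell) if not a.startswith('__')])
try: print(workcell.tcp_to_tips)
except Exception as e: print(e)
E
```

```text
['IKError', 'camera', 'job_done', 'state', 'tcp_to_tips']
0.0726
```

```bash
python3 - <<'E'
from h import *
import pickle
d=pickle.load(open('c0.pkl','rb'))
t=d['top']['pixels'][190:270,225:475][:,:,::-1]; cv2.imwrite('pics/topz.png',cv2.resize(t,None,fx=3.2,fy=3.2,interpolation=cv2.INTER_CUBIC))
t=d['scene']['pixels'][170:290,235:435][:,:,::-1]; cv2.imwrite('pics/scz.png',cv2.resize(t,None,fx=4,fy=4,interpolation=cv2.INTER_CUBIC))
c=d['top']
for n,u,v,z in [('sleeve',280,227,.05),('pot',349,246,.057),('spool',423,214,.04),('folder',365,217,0.01),('foot',250,226,0.02)]: print(n,onz(c,u,v,z))
s=state();print(Rn.from_quat(s['ee_rot']).as_matrix().round(3))
E
```

```text
sleeve [0.45431428 0.20187146 0.05      ]
pot [0.40483791 0.00673545 0.057     ]
spool [ 0.50432946 -0.20400789  0.04      ]
folder [ 0.49681679 -0.0409299   0.01      ]
foot [0.45974393 0.29146984 0.02      ]
[[ 0.237 -0.    -0.972]
 [ 0.972 -0.001  0.237]
 [-0.001 -1.    -0.   ]]
```

View pics/topz.png

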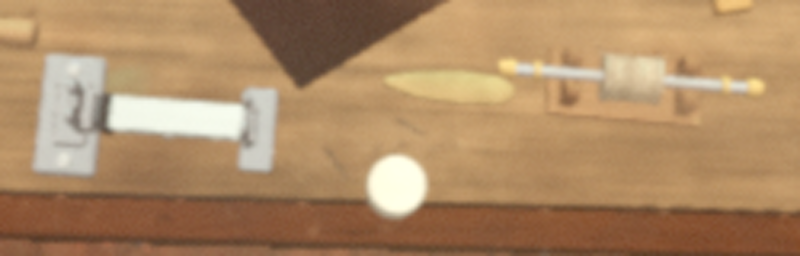

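View pics/scz.png

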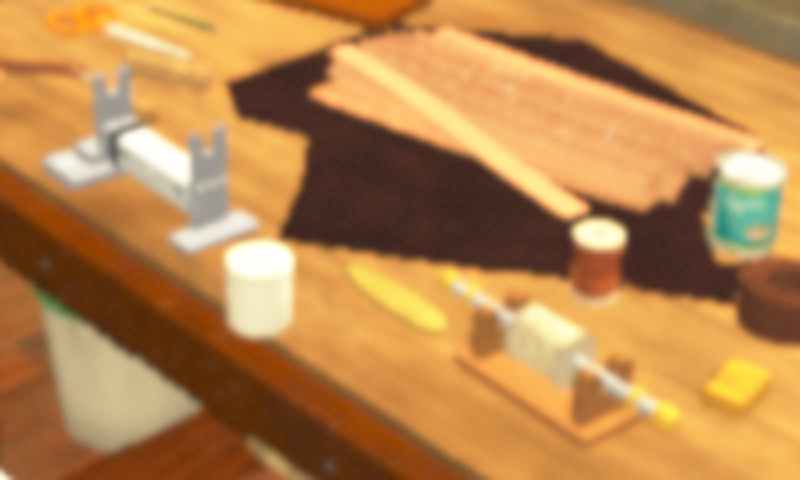

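```bash
python3 - <<'E'
from h import *
print(goal([.40,.19,.25],rot(90,-22)))
E
```

```text
(array([-0.9884,  0.1344, -0.8593]), array([-0.73  , -0.4499, -0.0902]))
```

{"method": "send_rows", "body": {
  "deltas": [
    [[-0.9884, 0.1344, -0.8593, -0.73, -0.45, -0.09, -1], [-0.9884, 0.1344, -0.8593, -0.73, -0.45, -0.09, -1], [-0.9884, 0.1344, -0.8593, -0.73, -0.45, -0.09, -1], [-0.9884, 0.1344, -0.8593, -0.73, -0.45, -0.09, -1], [-0.9884, 0.1344, -0.8593, -0.73, -0.45, -0.09, -1], [-0.9884, 0.1344, -0.8593, -0.73, -0.45, -0.09, -1], [-0.9884, 0.1344, -0.8593, -0.73, -0.45, -0.09, -1], [-0.9884, 0.1344, -0.8593, -0.73, -0.45, -0.09, -1], [-0.9884, 0.1344, -0.8593, -0.73, -0.45, -0.09, -1], [-0.9884, 0.1344, -0.8593, -0.73, -0.45, -0.09, -1], [-0.9884, 0.1344, -0.8593, -0.73, -0.45, -0.09, -1], [-0.9884, 0.1344, -0.8593, -0.73, -0.45, -0.09, -1], [-0.9884, 0.1344, -0.8593, -0.73, -0.45, -0.09, -1], [-0.9884, 0.1344, -0.8593, -0.73, -0.45, -0.09, -1], [-0.9884, 0.1344, -0.8593, -0.73, -0.45, -0.09, -1], [-0.9884, 0.1344, -0.8593, -0.73, -0.45, -0.09, -1], [-0.9884, 0.1344, -0.8593, -0.73, -0.45, -0.09, -1]]
  ]
}}

```text
time_s: 1.57
tool_pos: [0.3998, 0.1919, 0.2503]
ee_rot: [0.585, 0.587, -0.395, -0.395]
wrist_force: [-0.0, -0.3, 0.6]
gripper_width: 0.0853
```

```bash
python3 - <<'E'
from h import *
c=wristcam('w1.png'); s=c['state']; print(s['qpos'].round(3),s['tool_pos'],s['joint_vel'].round(3),s['wrist_force'],s['time_s'])
E
```

```text
[-1.111  0.036  0.39   2.35   0.492  0.515  0.448] [0.39980304 0.19191631 0.25034453] [-0.006  0.002 -0.002  0.001 -0.001  0.001  0.003] [-0.00637934 -0.32976452  0.58360905] 1.5667
```

View pics/w1.png

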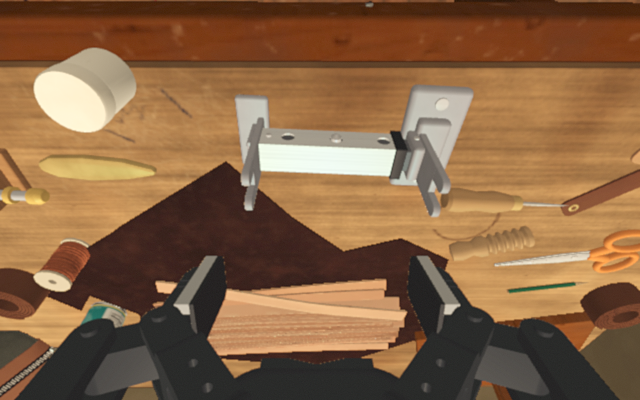

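```bash
python3 - <<'E'
from h import *
import pickle
c=pickle.load(open('pics/w1.pkl','rb'))
t=c['pixels'][80:220,225:475][:,:,::-1]; cv2.imwrite('pics/w1z.png',cv2.resize(t,None,fx=3.2,fy=3.2,interpolation=cv2.INTER_CUBIC))
E
```

```text
(no output)
```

View pics/w1z.png

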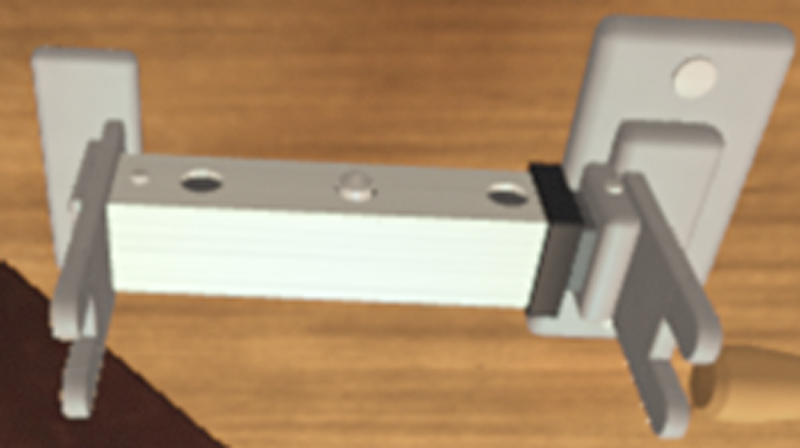

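```bash
python3 - <<'E'
from h import *
import pickle
c=pickle.load(open('pics/w1.pkl','rb'))
f=lambda u,v:(225+u/3.2,80+v/3.2)
for n,u,v,z in [('ft_l',112,205,.05),('ft_r',545,221,.05),('bk_l',112,290,.05),('bk_r',530,308,.05),('fb_l',127,155,.022),('fb_r',530,168,.022),('h1',201,181,.036),('btn',356,186,.036),('h3',508,194,.036)]:
    print(n,onz(c,*f(u,v),z).round(4))
E
```

```text
ft_l [0.443  0.1435 0.05  ]
ft_r [0.4479 0.2606 0.05  ]
bk_l [0.4712 0.1403 0.05  ]
bk_r [0.4775 0.2611 0.05  ]
fb_l [0.4434 0.1441 0.022 ]
fb_r [0.4475 0.2615 0.022 ]
h1 [0.4438 0.1664 0.036 ]
btn [0.4453 0.2098 0.036 ]
h3 [0.4478 0.2528 0.036 ]
```

```bash
python3 - <<'E'
from h import *
import pickle
c=pickle.load(open('pics/w1.pkl','rb'))
f=lambda u,v:(225+u/3.2,80+v/3.2)
for n,u,v,z in [('foot',33,50,.006),('foot',135,52,.006),('foot',140,125,.006),('footleft',50,240,.006),('forktip_l',82,412,.101),('forktip',65,335,.101),('ff tip',705,355,.101),('ff',672,430,.101)]:
    print(n,onz(c,*f(u,v),z).round(4))
d=pickle.load(open('c0.pkl','rb'))['top']
g=lambda u,v:(225+u/3.2,190+v/3.2)
for n,u,v,z in [('foot',243,88,.006),('foot',277,88,.006),('foot',240,170,.006),('foot',272,170,.006)]: print(n,onz(d,*g(u,v),z).round(4))
# pot: bright white mask
for nm,cc,roi in (('top',d,(225,275,330,370)),('w',c,(40,140,25,140))):
    p=cc['pixels'][roi[0]:roi[1],roi[2]:roi[3]].astype(int)
    m=((p.min(2)>150)&(p.max(2)-p.min(2)<45)).astype(np.uint8)
    x,y,w,h=cv2.boundingRect(m); print(nm,x+roi[2],y+roi[0],w,h)
    cx=roi[2]+x+w/2; 
    if nm=='top': print(onz(cc,roi[2]+x+w/2,roi[0]+y+h/2,.057), onz(cc,roi[2]+x,roi[0]+y+h/2,.057)[1], onz(cc,roi[2]+x+w,roi[0]+y+h/2,.057)[1])
t=c['pixels'][40:150,20:290][:,:,::-1]; cv2.imwrite('pics/w1p.png',cv2.resize(t,None,fx=2.9,fy=2.9,interpolation=cv2.INTER_CUBIC))
E
```

```text
foot [0.4187 0.1178 0.006 ]
foot [0.4192 0.1469 0.006 ]
foot [0.4421 0.1462 0.006 ]
footleft [0.4832 0.1129 0.006 ]
forktip_l [0.4713 0.1396 0.101 ]
forktip [0.4468 0.1389 0.101 ]
ff tip [0.4527 0.2896 0.101 ]
ff [0.4775 0.2879 0.101 ]
foot [0.4911 0.1461 0.006 ]
foot [0.4919 0.115  0.006 ]
foot [0.4157 0.1461 0.006 ]
foot [0.4165 0.1171 0.006 ]
top 340 239 18 18
[0.39925799 0.00665015 0.057     ] 0.03166555071346589 -0.018362085030441927
w 35 71 100 61
```

View pics/w1p.png

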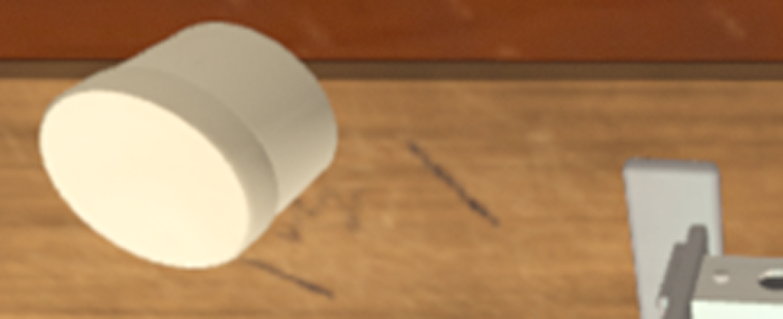

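```bash
cat >> h.py <<'E'
import json,os
def cmd0(): 
    d=json.load(open('cmd.json')); return np.array(d['p']),np.array(d['R'])
def setcmd(p,R): json.dump({'p':list(map(float,p)),'R':np.array(R).tolist()},open('cmd.json','w'))
def apply(row):
    """record that this row (6 numbers) has been the final one of a call"""
    p,R=cmd0(); row=np.array(row,float)
    setcmd(p+R@(row[:3]*.4), R@Rn.from_rotvec(row[3:6]*30,degrees=True).as_matrix())
def plan(pos,R):
    p,R0=cmd0(); dp,rv=goal(pos,R,p,R0); row=np.r_[dp,rv].round(3); 
    print('row',row.tolist()); apply(row); return row
E
python3 - <<'E'
from h import *
s=state(); R0=np.array([[0.2362,0,-.9717],[.9717,0,.2362],[0,-1,0]])
# commanded start = start pose + row 1
P0=np.array([.15956708,.6553994,.30292008]); R0=Rn.from_quat([0.55643546,0.43640315,-0.43735744,-0.55556309]).as_matrix()
setcmd(P0,R0); apply([-0.9884,0.1344,-0.8593,-0.73,-0.45,-0.09])
print(cmd0()[0],s['tool_pos'])
plan([.44,.20,.22],rot(62,-10))
plan([.455,.21,.20],rot(33,0))
plan([.460,.2143,.18],rot(4,0))
plan([.460,.2143,.17],rot(-2.4,0))
E
```

```text
[0.39999764 0.18985877 0.24992791] [0.3997532  0.19192929 0.25029234]
row [0.025, 0.107, -0.065, 0.392, 0.899, 0.257]
row [0.04, 0.053, -0.012, 0.326, 0.964, 0.084]
row [0.016, 0.05, 0.002, 0.0, 0.967, 0.0]
row [-0.0, 0.025, 0.0, 0.0, 0.213, 0.0]
```

{"method": "send_rows", "body": {
  "deltas": [
    [[0.025, 0.107, -0.065, 0.392, 0.899, 0.257, -1], [0.025, 0.107, -0.065, 0.392, 0.899, 0.257, -1], [0.025, 0.107, -0.065, 0.392, 0.899, 0.257, -1], [0.025, 0.107, -0.065, 0.392, 0.899, 0.257, -1], [0.025, 0.107, -0.065, 0.392, 0.899, 0.257, -1], [0.025, 0.107, -0.065, 0.392, 0.899, 0.257, -1]]
  ]
}}

```text
time_s: 2.12
tool_pos: [0.4407, 0.2014, 0.2201]
ee_rot: [0.656, 0.396, -0.331, -0.551]
wrist_force: [0.6, -1.1, 0.6]
gripper_width: 0.0857
```

{"method": "send_rows", "body": {
  "deltas": [
    [[0.04, 0.053, -0.012, 0.326, 0.964, 0.084, -1], [0.04, 0.053, -0.012, 0.326, 0.964, 0.084, -1], [0.04, 0.053, -0.012, 0.326, 0.964, 0.084, -1], [0.04, 0.053, -0.012, 0.326, 0.964, 0.084, -1], [0.04, 0.053, -0.012, 0.326, 0.964, 0.084, -1], [0.04, 0.053, -0.012, 0.326, 0.964, 0.084, -1]]
  ]
}}

```text
time_s: 2.62
tool_pos: [0.455, 0.2103, 0.2002]
ee_rot: [-0.678, -0.202, 0.201, 0.678]
wrist_force: [0.2, 0.2, -1.0]
gripper_width: 0.0853
```

{"method": "send_rows", "body": {
  "deltas": [
    [[0.016, 0.05, 0.002, 0, 0.967, 0, -1], [0.016, 0.05, 0.002, 0, 0.967, 0, -1], [0.016, 0.05, 0.002, 0, 0.967, 0, -1], [0.016, 0.05, 0.002, 0, 0.967, 0, -1], [0.016, 0.05, 0.002, 0, 0.967, 0, -1], [0.016, 0.05, 0.002, 0, 0.967, 0, -1]]
  ]
}}

```text
time_s: 3.12
tool_pos: [0.4595, 0.2153, 0.1802]
ee_rot: [-0.706, -0.028, 0.027, 0.707]
wrist_force: [0.5, -0.1, 0.0]
gripper_width: 0.0856
```

{"method": "send_rows", "body": {
  "deltas": [
    [[0, 0.025, 0, 0, 0.213, 0, -1], [0, 0.025, 0, 0, 0.213, 0, -1], [0, 0.025, 0, 0, 0.213, 0, -1], [0, 0.025, 0, 0, 0.213, 0, -1]]
  ]
}}

```text
time_s: 3.45
tool_pos: [0.4601, 0.2149, 0.1704]
ee_rot: [-0.706, 0.013, -0.013, 0.708]
wrist_force: [-0.2, -1.0, 0.4]
gripper_width: 0.0855
```

```bash
python3 - <<'E'
from h import *
c=wristcam('w2.png'); s=c['state']; print(s['qpos'].round(3),s['tool_pos'],s['joint_vel'].round(3),s['wrist_force'],s['time_s'],Rn.from_quat(s['ee_rot']).as_matrix().round(4))
print(cmd0())
save('top','t2.png')
E
```

```text
[-1.012  0.435  0.565  2.097 -0.359  0.702 -0.248] [0.46007245 0.21486329 0.17043095] [ 0.003 -0.003  0.005 -0.004 -0.005  0.002 -0.014] [-0.2012963  -1.00772619  0.40006715] 3.45 [[ 9.993e-01  7.000e-04  3.670e-02]
 [-3.670e-02  1.600e-03  9.993e-01]
 [ 6.000e-04 -1.000e+00  1.600e-03]]
(array([0.46001019, 0.21417425, 0.16993189]), array([[ 9.99127983e-01,  2.24233849e-04,  4.17519272e-02],
       [-4.17519076e-02, -9.11565648e-05,  9.99128005e-01],
       [ 2.27844280e-04, -9.99999971e-01, -8.17148838e-05]]))
```

View pics/w2.png

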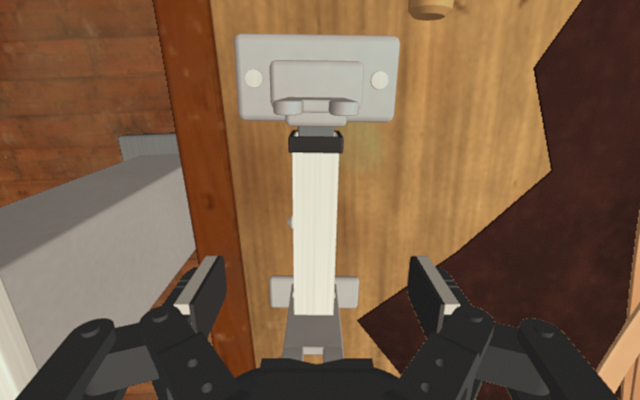

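```bash
python3 - <<'E'
from h import *
import pickle
c=pickle.load(open('pics/w2.pkl','rb'))
t=c['pixels'][120:330,260:370][:,:,::-1]; cv2.imwrite('pics/w2z.png',cv2.resize(t,None,fx=2.8,fy=2.8,interpolation=cv2.INTER_CUBIC))
p=c['pixels'].astype(int)
for v in (170,200,250,290):
    row=p[v,280:350].min(1); d=np.diff(row); 
    l=280+np.argmax(d)+1; r=280+np.argmin(d)+1
    print(v,l,r,onz(c,l,v,.05).round(4),onz(c,r,v,.05).round(4))
print('btn',onz(c,291,222,.036).round(4))
E
```

```text
170 292 339 [0.4467 0.2486 0.05  ] [0.4758 0.2475 0.05  ]
200 293 338 [0.4461 0.2289 0.05  ] [0.4749 0.2279 0.05  ]
250 293 336 [0.444  0.1932 0.05  ] [0.473  0.1922 0.05  ]
290 294 334 [0.4428 0.1617 0.05  ] [0.471  0.1606 0.05  ]
btn [0.4425 0.2078 0.036 ]
```

View pics/w2z.png

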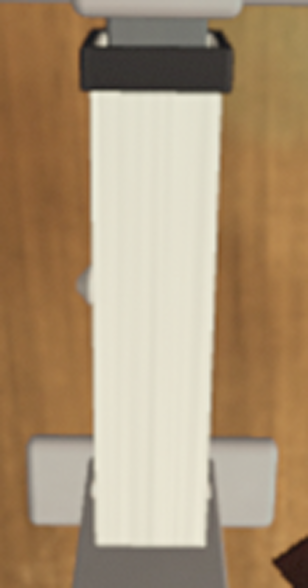

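```bash
python3 - <<'E'
from h import *
plan([.4596,.2128,.0895],rot(-2.8,0))
E
```

```text
row [-0.001, 0.201, -0.004, 0.0, 0.014, 0.0]
```

{"method": "send_rows", "body": {
  "deltas": [
    [[-0.001, 0.07, -0.004, 0, 0.014, 0, -1], [-0.001, 0.14, -0.004, 0, 0.014, 0, -1], [-0.001, 0.18, -0.004, 0, 0.014, 0, -1], [-0.001, 0.201, -0.004, 0, 0.014, 0, -1], [-0.001, 0.201, -0.004, 0, 0.014, 0, -1], [-0.001, 0.201, -0.004, 0, 0.014, 0, -1]]
  ]
}}

```text
time_s: 4.05
tool_pos: [0.4601, 0.2133, 0.0902]
ee_rot: [-0.706, 0.017, -0.017, 0.708]
wrist_force: [0.3, 0.3, 0.7]
gripper_width: 0.0852
```

```bash
python3 - <<'E'
from h import *
c=wristcam('w3.png'); s=c['state']; print(s['tool_pos'],s['wrist_force'],s['time_s'],Rn.from_quat(s['ee_rot']).as_matrix()[:,0].round(4))
E
```

```text
[0.46008988 0.21334752 0.09018255] [0.31772385 0.34093664 0.69456755] 4.05 [ 9.988e-01 -4.870e-02  6.000e-04]
```

View pics/w3.png

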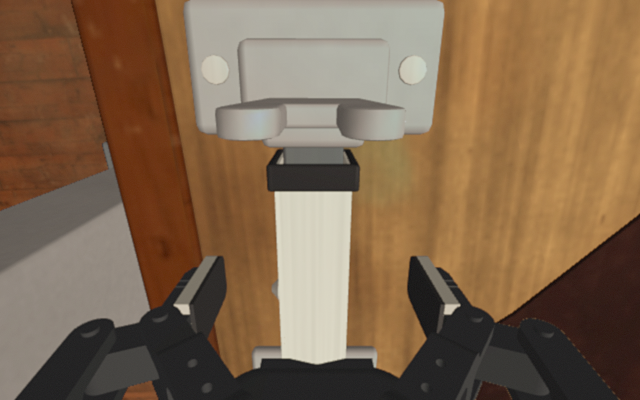

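```bash
python3 - <<'E'
from h import *
import pickle
c=pickle.load(open('pics/w3.pkl','rb')); M=c['mount']; Mi=np.linalg.inv(M)
def pt(p):
    q=(Mi@np.r_[p,1])[:3]; q=c['mtx']@q; return (q[:2]/q[2]).round(1)
for x in (-.0185,-.0425):
  for z in (-.011,0,.011): print(x,z,[pt([x,y,z]) for y in (.041,.054,.0726)])
print(onz(c,276,290,.036))
E
```

```text
-0.0185 -0.011 [array([271.9, 315.8]), array([275.6, 296.9]), array([280. , 274.7])]
-0.0185 0 [array([270.8, 293.9]), array([274.7, 276.4]), array([279.2, 255.9])]
-0.0185 0.011 [array([269.5, 270.8]), array([273.6, 254.8]), array([278.4, 236.3])]
-0.0425 -0.011 [array([215.7, 315.8]), array([224.1, 296.8]), array([233.9, 274.6])]
-0.0425 0 [array([213. , 293.9]), array([221.8, 276.3]), array([232.1, 255.9])]
-0.0425 0.011 [array([210.2, 270.8]), array([219.5, 254.8]), array([230.3, 236.3])]
[0.44158314 0.20696531 0.036     ]
```

{"method": "send_rows", "body": {
  "deltas": [
    [[0, 0, -0.008, 0, 0, 0, -1], [0, 0, -0.008, 0, 0, 0, -1], [0, 0, -0.008, 0, 0, 0, 0.1], [0, 0, -0.008, 0, 0, 0, 0.1], [0, 0, -0.008, 0, 0, 0, 0.1], [0, 0, -0.008, 0, 0, 0, 0.1], [0, 0, -0.008, 0, 0, 0, 0.1], [0, 0, -0.008, 0, 0, 0, 0.1]]
  ],
  "newtons": 25
}}

```text
time_s: 4.77
tool_pos: [0.4591, 0.2103, 0.0897]
ee_rot: [-0.706, 0.017, -0.017, 0.707]
wrist_force: [-2.1, 0.1, 1.6]
gripper_width: 0.0385
```

```bash
python3 - <<'E'
from h import *
apply([0,0,-.008,0,0,0])
c=wristcam('w4.png'); s=c['state']; print(s['tool_pos'],s['wrist_force'],s['time_s'],s['gripper_width'])
E
```

```text
[0.45908396 0.21028465 0.08967443] [-2.05801373  0.08921373  1.60658142] 4.7667 0.03847638061140728
```

View pics/w4.png

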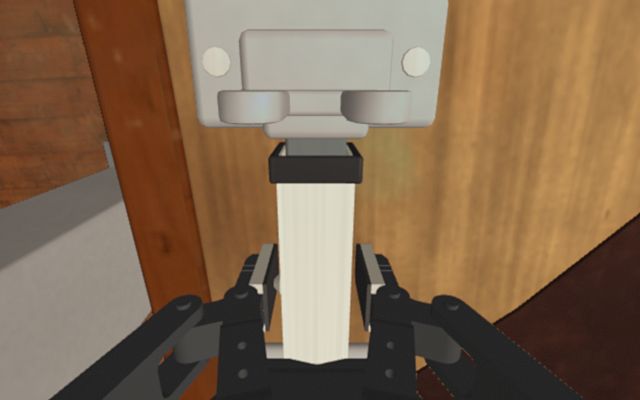

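{"method": "send_rows", "body": {
  "deltas": [
    [[0, 0, 0, 0, 0, 0, 0.4], [0, 0, 0, 0, 0, 0, 0.4], [0, 0, 0, 0, 0, 0, 0.6], [0, 0, 0, 0, 0, 0, 0.6], [0, 0, 0, 0, 0, 0, 0.6]]
  ],
  "newtons": 25
}}

```text
time_s: 5.23
tool_pos: [0.4588, 0.2102, 0.0896]
ee_rot: [-0.706, 0.018, -0.017, 0.707]
wrist_force: [-6.1, 0.7, 3.1]
gripper_width: 0.0279
```

```bash
python3 - <<'E'
from h import *
c=wristcam('w5.png'); s=c['state']; print(s['tool_pos'],s['wrist_force'],s['torque'],s['time_s'],s['gripper_width'],Rn.from_quat(s['ee_rot']).as_matrix()[:,0].round(4))
E
```

```text
[0.45877572 0.21020288 0.089619  ] [-6.08036405  0.69317291  3.1230518 ] [0.13762379 0.95700788 0.00289885] 5.2333 0.02791091593525503 [ 0.9988 -0.0489 -0.0012]
```

View pics/w5.png

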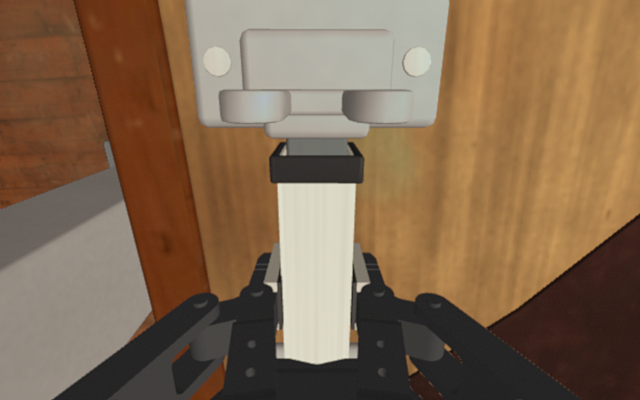

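{"method": "send_rows", "body": {
  "deltas": [
    [[-0.0025, 0, 0, 0, 0, 0, 0.6], [-0.0025, 0, -0.004, 0, 0, 0, 0.6], [-0.0025, 0, -0.008, 0, 0, 0, 0.6], [-0.0025, 0, -0.012, 0, 0, 0, 0.6], [-0.0025, 0, -0.016, 0, 0, 0, 0.6], [-0.0025, 0, -0.02, 0, 0, 0, 0.6]]
  ],
  "newtons": 25
}}

```text
time_s: 5.78
tool_pos: [0.4584, 0.2051, 0.0897]
ee_rot: [-0.705, 0.016, -0.017, 0.709]
wrist_force: [-0.6, 11.7, -8.2]
gripper_width: 0.0276
```

```bash
python3 - <<'E'
from h import *
apply([-.0025,0,-.020,0,0,0])
c=wristcam('w6.png'); s=c['state']; print(cmd0()[0],s['tool_pos'],s['wrist_force'],s['torque'],s['time_s'],s['gripper_width'],Rn.from_quat(s['ee_rot']).as_matrix()[:,0].round(4))
E
```

```text
[0.45801333 0.20144758 0.0895326 ] [0.45835294 0.20510732 0.08966239] [-0.6444219  11.69397243 -8.16312194] [ 2.11480852  0.53815733 -0.2794633 ] 5.7833 0.027626873579032582 [ 0.9989 -0.0471  0.0011]
```

View pics/w6.png

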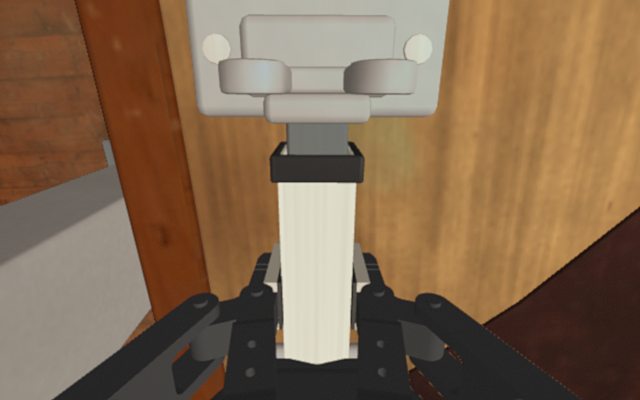

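{"method": "send_rows", "body": {
  "deltas": [
    [[0, 0, -0.006, 0, 0, 0, 0.6], [0, 0, -0.012, 0, 0, 0, 0.6], [0, 0, -0.018, 0, 0, 0, 0.6], [0, 0, -0.024, 0, 0, 0, 0.6], [0, 0, -0.03, 0, 0, 0, 0.6], [0, 0, -0.036, 0, 0, 0, 0.6], [0, 0, -0.042, 0, 0, 0, 0.6], [0, 0, -0.048, 0, 0, 0, 0.6], [0, 0, -0.054, 0, 0, 0, 0.6]]
  ],
  "newtons": 25
}}

```text
time_s: 6.58
tool_pos: [0.4572, 0.1827, 0.0896]
ee_rot: [-0.706, 0.016, -0.017, 0.708]
wrist_force: [-2.6, 7.3, -4.7]
gripper_width: 0.0277
```

```bash
python3 - <<'E'
from h import *
apply([0,0,-.054,0,0,0])
c=wristcam('w7.png'); s=c['state']; print(cmd0()[0],s['tool_pos'],s['wrist_force'],s['torque'],s['time_s'],s['gripper_width'],Rn.from_quat(s['ee_rot']).as_matrix()[:,0].round(4))
E
```

```text
[0.45695331 0.17987361 0.08953433] [0.45724784 0.18266627 0.08964487] [-2.55786291  7.3003209  -4.72790151] [ 1.25176205  0.5312924  -0.12379621] 6.5833 0.027727636049810777 [ 9.989e-01 -4.750e-02  8.000e-04]
```

View pics/w7.png

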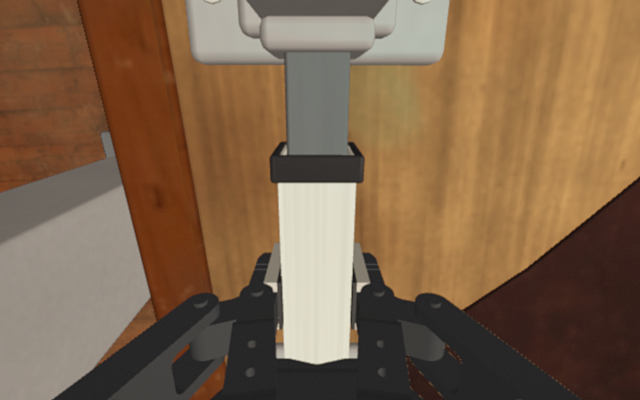

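{"method": "send_rows", "body": {
  "deltas": [
    [[0, 0, -0.004, 0, 0, 0, 0.6], [0, 0, -0.008, 0, 0, 0, 0.6], [0, 0, -0.012, 0, 0, 0, 0.6], [0, 0, -0.016, 0, 0, 0, 0.6], [0, 0, -0.02, 0, 0, 0, 0.6], [0, 0, -0.024, 0, 0, 0, 0.6], [0, 0, -0.027, 0, 0, 0, 0.6], [0, 0, -0.03, 0, 0, 0, 0.6]]
  ],
  "newtons": 25
}}

```text
time_s: 7.3
tool_pos: [0.4566, 0.17, 0.0896]
ee_rot: [-0.706, 0.017, -0.017, 0.708]
wrist_force: [-1.6, 4.3, -3.0]
gripper_width: 0.0276
```

```bash
python3 - <<'E'
from h import *
apply([0,0,-.030,0,0,0])
s=state(); print(cmd0()[0],s['tool_pos'],s['wrist_force'],s['torque'],s['time_s'],s['gripper_width'])
E
```

```text
[0.45636442 0.16788807 0.08953529] [0.45663424 0.17002876 0.08964391] [-1.57897678  4.28474452 -2.99001858] [ 0.65945908  0.56839914 -0.11908347] 7.3 0.02762219746778942
```

{"method": "send_rows", "body": {
  "deltas": [
    [[0, 0, -0.0015, 0, 0, 0, 0.6], [0, 0, -0.003, 0, 0, 0, 0.6], [0, 0, -0.0045, 0, 0, 0, 0.6]]
  ],
  "newtons": 25
}}

```text
time_s: 7.55
tool_pos: [0.4565, 0.1678, 0.0896]
ee_rot: [-0.706, 0.017, -0.017, 0.708]
wrist_force: [-1.7, 6.6, -5.9]
gripper_width: 0.0277
```

{"method": "send_rows", "body": {
  "deltas": [
    [[0, 0, -0.001, 0, 0, 0, 0.6], [0, 0, -0.002, 0, 0, 0, 0.6]]
  ],
  "newtons": 25
}}

```text
time_s: 7.72
tool_pos: [0.4565, 0.1671, 0.0896]
ee_rot: [-0.706, 0.017, -0.017, 0.708]
wrist_force: [-1.0, 4.9, -5.4]
gripper_width: 0.0276
```

{"method": "send_rows", "body": {
  "deltas": [
    [[0, 0, -0.001, 0, 0, 0, 0.6], [0, 0, -0.002, 0, 0, 0, 0.6]]
  ],
  "newtons": 25
}}

```text
time_s: 7.88
tool_pos: [0.4565, 0.1663, 0.0897]
ee_rot: [-0.706, 0.017, -0.017, 0.708]
wrist_force: [-1.3, 6.1, -4.4]
gripper_width: 0.0278
```

```bash
python3 - <<'E'
from h import *
apply([0,0,-.0085,0,0,0])
c=wristcam('w8.png');s=c['state']; print(cmd0()[0],s['tool_pos'],s['wrist_force'],s['torque'],s['time_s'],s['gripper_width'])
t=c['pixels'][100:300,240:400][:,:,::-1]; cv2.imwrite('pics/w8z.png',cv2.resize(t,None,fx=3,fy=3,interpolation=cv2.INTER_CUBIC))
E
```

```text
[0.45619756 0.16449216 0.08953556] [0.45645446 0.1663179  0.08965248] [-1.30855455  6.13871379 -4.3743366 ] [ 1.13817659  0.51089297 -0.02856868] 7.8833 0.027800874331553014
```

View pics/w8z.png

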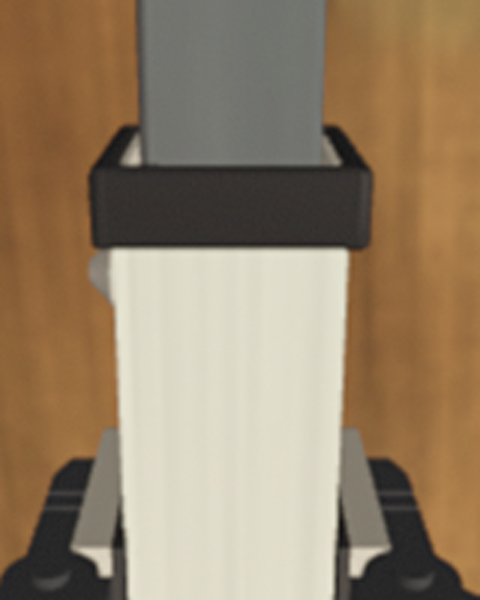

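```bash
python3 - <<'E'
from h import *
import pickle
c=pickle.load(open('pics/w8.pkl','rb'))
a=onz(c,269.3,191.7,.036); b=onz(c,278.5,220,.05); e=onz(c,278.2,191.7,.05); b2=onz(c,240+348/3,191.7,.05);print(a,b,e,b2)
c=pickle.load(open('pics/w3.pkl','rb')); print(onz(c,273.5,290,.036), onz(c,276,250,.05), onz(c,277.5,290,.05))
E
```

```text
[0.43946169 0.20784053 0.036     ] [0.44425797 0.20085207 0.05      ] [0.44510849 0.21206084 0.05      ] [0.47363246 0.21068249 0.05      ]
[0.44042931 0.20702173 0.036     ] [0.44575483 0.23498426 0.05      ] [0.44474637 0.21664579 0.05      ]
```

{"method": "send_rows", "body": {
  "deltas": [
    [[0, 0, 0.004, 0, 0, 0, 0.6], [0, 0, 0.004, 0, 0, 0, 0.3], [0, 0, 0.004, 0, 0, 0, -0.2], [0, 0, 0.004, 0, 0, 0, -0.5], [0, 0, 0.004, 0, 0, 0, -0.5], [0, 0, 0.004, 0, 0, 0, -0.5]]
  ]
}}

```text
time_s: 8.43
tool_pos: [0.4568, 0.1667, 0.0899]
ee_rot: [-0.706, 0.017, -0.018, 0.708]
wrist_force: [0.4, 0.6, -0.3]
gripper_width: 0.0639
```

```bash
python3 - <<'E'
from h import *
apply([0,0,.004,0,0,0])
s=state(); print(cmd0()[0],s['tool_pos'],s['wrist_force'],s['torque'],s['time_s'],s['gripper_width'])
plan([.4566,.166,.20],rot(-2.8))
E
```

```text
[0.45627608 0.16609024 0.08953543] [0.4567632  0.16672386 0.08988252] [ 0.35191037  0.57003334 -0.25969665] [ 0.00551079 -0.02926778 -0.03698089] 8.4333 0.06385536268606454
row [0.001, -0.276, -0.0, 0.0, -0.0, 0.0]
```

{"method": "send_rows", "body": {
  "deltas": [
    [[0.001, -0.07, 0, 0, 0, 0, -0.6], [0.001, -0.15, 0, 0, 0, 0, -1], [0.001, -0.23, 0, 0, 0, 0, -1], [0.001, -0.276, 0, 0, 0, 0, -1], [0.001, -0.276, 0, 0, 0, 0, -1], [0.001, -0.276, 0, 0, 0, 0, -1]]
  ]
}}

```text
time_s: 8.93
tool_pos: [0.4572, 0.1671, 0.2009]
ee_rot: [-0.706, 0.016, -0.018, 0.708]
wrist_force: [-1.3, -0.1, 0.1]
gripper_width: 0.0851
```

```bash
python3 - <<'E'
from h import *
c=wristcam('w9.png');s=c['state']; print(cmd0()[0],s['tool_pos'],s['time_s'],s['gripper_width'])
E
```

```text
[0.45665084 0.16608067 0.19993552] [0.45718115 0.16710422 0.20091634] 8.9333 0.08513177235791414
```

View pics/w9.png

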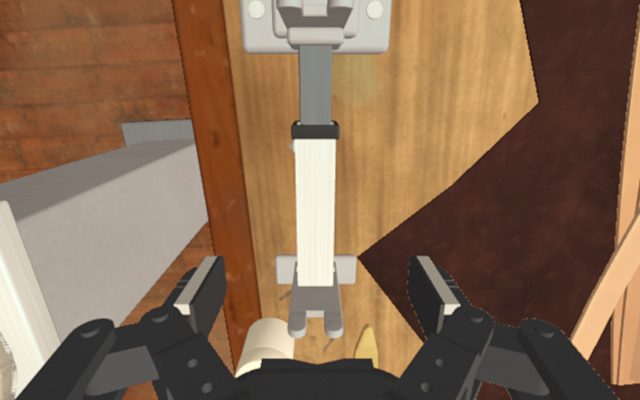

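```bash
python3 - <<'E'
from h import *
import pickle
c=pickle.load(open('pics/w9.pkl','rb'))
for u,v in ((297,328),(335,328),(290,318),(342,318)): print(onz(c,u,v,.101).round(4))
plan([.505,-.19,.19],rot(-5))
E
```

```text
[0.4418 0.0994 0.101 ]
[0.4668 0.0981 0.101 ]
[0.4378 0.1076 0.101 ]
[0.4716 0.1059 0.101 ]
row [0.164, 0.025, -0.883, 0.0, 0.073, 0.0]
```

{"method": "send_rows", "body": {
  "deltas": [
    [[0.164, 0.025, -0.883, 0, 0.073, 0, -1], [0.164, 0.025, -0.883, 0, 0.073, 0, -1], [0.164, 0.025, -0.883, 0, 0.073, 0, -1], [0.164, 0.025, -0.883, 0, 0.073, 0, -1], [0.164, 0.025, -0.883, 0, 0.073, 0, -1], [0.164, 0.025, -0.883, 0, 0.073, 0, -1], [0.164, 0.025, -0.883, 0, 0.073, 0, -1], [0.164, 0.025, -0.883, 0, 0.073, 0, -1], [0.164, 0.025, -0.883, 0, 0.073, 0, -1], [0.164, 0.025, -0.883, 0, 0.073, 0, -1], [0.164, 0.025, -0.883, 0, 0.073, 0, -1], [0.164, 0.025, -0.883, 0, 0.073, 0, -1], [0.164, 0.025, -0.883, 0, 0.073, 0, -1]]
  ]
}}

```text
time_s: 10.07
tool_pos: [0.5046, -0.1876, 0.1885]
ee_rot: [-0.705, 0.031, -0.03, 0.707]
wrist_force: [0.3, 1.2, 0.3]
gripper_width: 0.0856
```

```bash
python3 - <<'E'
from h import *
c=wristcam('w10.png');s=c['state']; print(cmd0()[0],s['tool_pos'],s['qpos'].round(2),s['joint_vel'].round(3),s['time_s'],Rn.from_quat(s['ee_rot']).as_matrix()[:,0].round(4))
E
```

```text
[ 0.50484085 -0.18991397  0.18997878] [ 0.50459134 -0.18757955  0.18853293] [-0.25  0.47  0.63  2.02 -0.39  0.78  0.53] [-0.012 -0.011  0.004 -0.004  0.001  0.002  0.003] 10.0667 [ 0.9964 -0.0853 -0.0017]
```

View pics/w10.png

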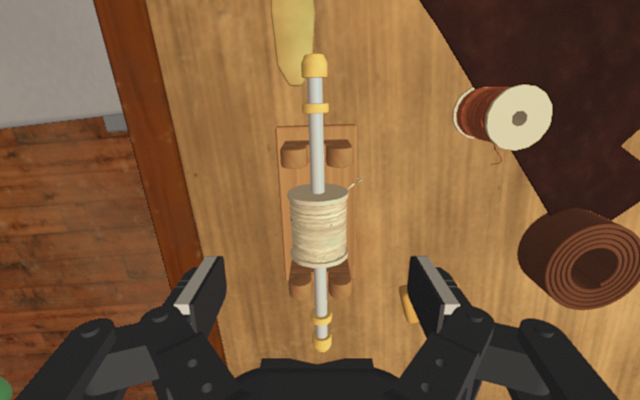

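```bash
python3 - <<'E'
from h import *
import pickle
c=pickle.load(open('pics/w10.pkl','rb')); p=c['pixels'].astype(int)
for v in (88,93,120,130,170,285,295,305):
    r=p[v,295:345]; sat=r.max(1)-r.min(1); m=(sat<40)&(r.min(1)>90); xs=np.where(m)[0]+295
    if len(xs): print(v,xs.min(),xs.max(),onz(c,(xs.min()+xs.max())/2,v,.038).round(4))
for n,u,v in (('end+',315,55),('end-',323,351),('col+',316,107),('col-',322,318.5),('sp+',318,190),('sp-',321,264)): print(n,onz(c,u,v,.038).round(4))
t=c['pixels'][40:360,260:380][:,:,::-1]; cv2.imwrite('pics/w10z.png',cv2.resize(t,None,fx=1.87,fy=1.87,interpolation=cv2.INTER_CUBIC))
E
```

```text
88 308 321 [ 0.5105 -0.1061  0.038 ]
93 308 321 [ 0.5102 -0.1092  0.038 ]
120 309 322 [ 0.5094 -0.1268  0.038 ]
130 309 322 [ 0.5088 -0.1335  0.038 ]
170 311 323 [ 0.5074 -0.1618  0.038 ]
285 315 325 [ 0.5018 -0.2575  0.038 ]
295 315 326 [ 0.5014 -0.2671  0.038 ]
305 315 326 [ 0.5006 -0.2768  0.038 ]
end+ [ 0.5126 -0.0861  0.038 ]
end- [ 0.4989 -0.3249  0.038 ]
col+ [ 0.5104 -0.1183  0.038 ]
col- [ 0.5008 -0.2904  0.038 ]
sp+ [ 0.5069 -0.1768  0.038 ]
sp- [ 0.5041 -0.2383  0.038 ]
```

View pics/w10z.png

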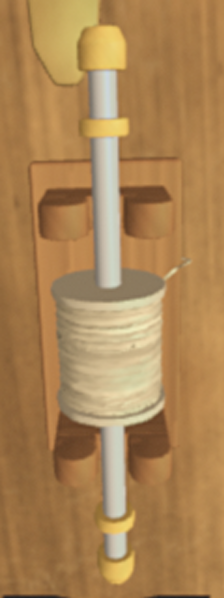

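```bash
python3 - <<'E'
from h import *
import pickle
c=pickle.load(open('pics/w10.pkl','rb'))
print(onz(c,400,290,.019),onz(c,410,322,.019))
d=pickle.load(open('c0.pkl','rb'))['top']; print([onz(d,u,v,.019).round(3) for u,v in ((445,177),(459,177),(447,194),(459,193))])
s=state(); print(s['tool_pos'],s['ee_rot'])
plan([.5052,-.2073,.0895],rot(-3.3))
E
```

```text
[ 0.57108133 -0.28147242  0.019     ] [ 0.58014386 -0.31677465  0.019     ]
[array([ 0.621, -0.275,  0.019]), array([ 0.622, -0.316,  0.019]), array([ 0.57 , -0.279,  0.019]), array([ 0.574, -0.315,  0.019])]
[ 0.50479948 -0.18750971  0.18882284] [-0.7055232   0.03037564 -0.02968758  0.70741288]
row [0.005, 0.251, -0.043, 0.0, -0.057, 0.0]
```

{"method": "send_rows", "body": {
  "deltas": [
    [[0.005, 0.06, -0.043, 0, -0.057, 0, -1], [0.005, 0.12, -0.043, 0, -0.057, 0, -1], [0.005, 0.18, -0.043, 0, -0.057, 0, -1], [0.005, 0.22, -0.043, 0, -0.057, 0, -1], [0.005, 0.251, -0.043, 0, -0.057, 0, -1], [0.005, 0.251, -0.043, 0, -0.057, 0, -1], [0.005, 0.251, -0.043, 0, -0.057, 0, -1]]
  ]
}}

```text
time_s: 10.7
tool_pos: [0.5055, -0.2057, 0.089]
ee_rot: [-0.706, 0.02, -0.02, 0.708]
wrist_force: [-0.9, -0.6, -0.6]
gripper_width: 0.0852
```

```bash
python3 - <<'E'
from h import *
c=wristcam('w11.png');s=c['state']; print(cmd0()[0],s['tool_pos'],s['wrist_force'],s['time_s'],Rn.from_quat(s['ee_rot']).as_matrix()[:,0].round(4))
E
```

```text
[ 0.5053558  -0.20723201  0.08958047] [ 0.50551211 -0.2057064   0.0889919 ] [-0.92799481 -0.58768141 -0.56864421] 10.7 [ 9.984e-01 -5.640e-02 -4.000e-04]
```

View pics/w11.png

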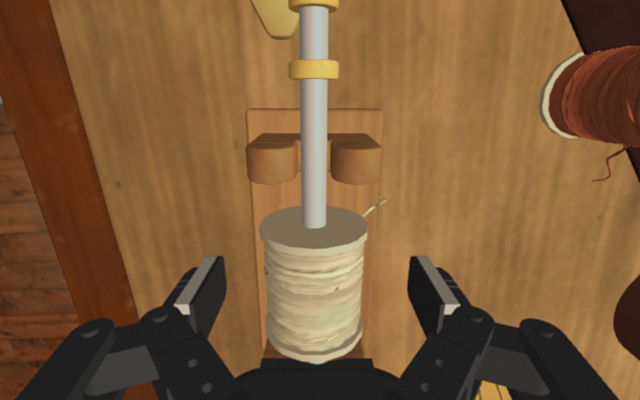

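{"method": "send_rows", "body": {
  "deltas": [
    [[0, 0, 0, 0, 0, 0, -0.2], [0, 0, 0, 0, 0, 0, 0], [0, 0, 0, 0, 0, 0, 0.1], [0, 0, 0, 0, 0, 0, 0.2], [0, 0, 0, 0, 0, 0, 0.4], [0, 0, 0, 0, 0, 0, 0.6], [0, 0, 0, 0, 0, 0, 0.6], [0, 0, 0, 0, 0, 0, 0.6], [0, 0, 0, 0, 0, 0, 0.6]]
  ],
  "newtons": 40
}}

```text
time_s: 11.5
tool_pos: [0.5058, -0.2064, 0.0899]
ee_rot: [-0.706, 0.02, -0.021, 0.708]
wrist_force: [-1.1, 0.5, 5.7]
gripper_width: 0.0441
```

```bash
python3 - <<'E'
from h import *
c=wristcam('w12.png');s=c['state']; print(cmd0()[0],s['tool_pos'],s['wrist_force'],s['torque'],s['gripper_width'],s['time_s'],Rn.from_quat(s['ee_rot']).as_matrix()[:,0].round(4))
E
```

```text
[ 0.5053558  -0.20723201  0.08958047] [ 0.50577586 -0.2064268   0.08987964] [-1.14477348  0.54100086  5.74519994] [ 0.23390324  0.26042915 -0.01515549] 0.044073731129822165 11.5 [ 0.9983 -0.0578  0.0014]
```

View pics/w12.png

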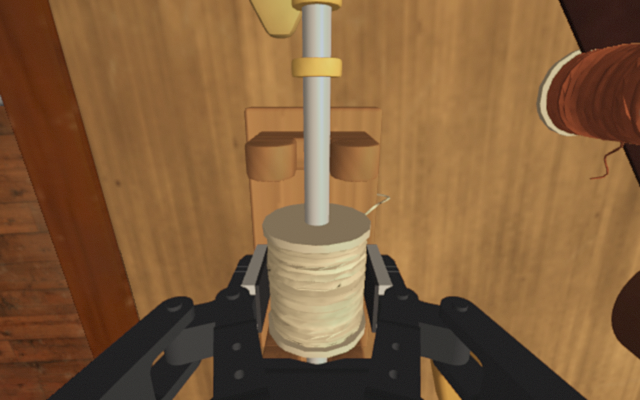

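{"method": "send_rows", "body": {
  "deltas": [
    [[0, -0.02, 0, 0, 0, 0, 0.6], [0, -0.05, 0, 0, 0, 0, 0.6], [0, -0.1, 0, 0, 0, 0, 0.6], [0, -0.16, 0, 0, 0, 0, 0.6], [0, -0.22, 0, 0, 0, 0, 0.6], [0, -0.28, 0, 0, 0, 0, 0.6], [0, -0.3, 0, 0, 0, 0, 0.6], [0, -0.3, 0, 0, 0, 0, 0.6], [0, -0.3, 0, 0, 0, 0, 0.6]]
  ],
  "newtons": 40
}}

```text
time_s: 12.3
tool_pos: [0.5053, -0.2062, 0.209]
ee_rot: [-0.706, 0.02, -0.02, 0.708]
wrist_force: [-0.7, -0.0, -2.4]
gripper_width: 0.0442
```

```bash
python3 - <<'E'
from h import *
apply([0,-.3,0,0,0,0])
c=wristcam('w13.png');s=c['state']; print(cmd0()[0],s['tool_pos'],s['wrist_force'],s['torque'],s['gripper_width'],s['time_s'],Rn.from_quat(s['ee_rot']).as_matrix()[:,0].round(4))
E
```

```text
[ 0.50532889 -0.20722107  0.20958046] [ 0.50526597 -0.20621783  0.20901578] [-0.69899647 -0.0246419  -2.42981766] [ 0.03007321 -0.00488567  0.02237286] 0.04416999871718423 12.3 [ 9.984e-01 -5.710e-02  8.000e-04]
```

View pics/w13.png

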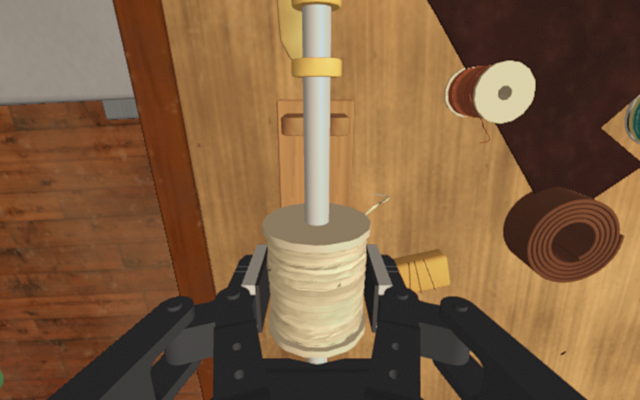

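```bash
cat >> h.py <<'E'
def toolpt(c,u,v,y):
    M=c['mount']; d=M[:3,:3]@(np.linalg.inv(c['mtx'])@np.array([u,v,1.0])); o=M[:3,3]; return o+d*(y-o[1])/d[1]
def rodedges(c,v,a=285,b=350):
    r=c['pixels'][v,a:b].astype(int); sat=r.max(1)-r.min(1); m=((sat<40)&(r.min(1)>90)).astype(np.uint8)
    n,l,st,_=cv2.connectedComponentsWithStats(m[None]); k=1+np.argmax(st[1:,4]); return a+st[k,0]-.5,a+st[k,0]+st[k,2]-.5
E
python3 - <<'E'
from h import *
import pickle
c=pickle.load(open('pics/w13.pkl','rb'))
for v in (20,35,50,90,120,150,180,210):
    a,b=rodedges(c,v); print(v,a,b,toolpt(c,(a+b)/2,v,.0519).round(4), 'width',round(toolpt(c,b,v,.0519)[0]-toolpt(c,a,v,.0519)[0],4))
p=c['pixels'].astype(int)
col=p[:100,316]; sat=col.max(1)-col.min(1); print([ (v,sat[v]) for v in range(0,100,2)])
E
```

```text
20 302.5 330.5 [0.0005 0.0519 0.1034] width 0.0097
35 302.5 330.5 [0.0005 0.0519 0.0987] width 0.0098
50 302.5 329.5 [0.0003 0.0519 0.0939] width 0.0096
90 302.5 329.5 [0.0003 0.0519 0.0804] width 0.0099
120 303.5 329.5 [0.0005 0.0519 0.0697] width 0.0098
150 303.5 328.5 [0.0003 0.0519 0.0582] width 0.0098
180 304.5 328.5 [0.0005 0.0519 0.0461] width 0.0097
210 303.5 329.5 [0.0005 0.0519 0.0331] width 0.0108
[(0, np.int64(134)), (2, np.int64(92)), (4, np.int64(31)), (6, np.int64(13)), (8, np.int64(14)), (10, np.int64(14)), (12, np.int64(14)), (14, np.int64(15)), (16, np.int64(15)), (18, np.int64(14)), (20, np.int64(15)), (22, np.int64(14)), (24, np.int64(15)), (26, np.int64(15)), (28, np.int64(14)), (30, np.int64(15)), (32, np.int64(15)), (34, np.int64(14)), (36, np.int64(15)), (38, np.int64(15)), (40, np.int64(15)), (42, np.int64(15)), (44, np.int64(16)), (46, np.int64(16)), (48, np.int64(16)), (50, np.int64(16)), (52, np.int64(17)), (54, np.int64(16)), (56, np.int64(20)), (58, np.int64(131)), (60, np.int64(131)), (62, np.int64(129)), (64, np.int64(129)), (66, np.int64(130)), (68, np.int64(130)), (70, np.int64(130)), (72, np.int64(131)), (74, np.int64(136)), (76, np.int64(59)), (78, np.int64(16)), (80, np.int64(18)), (82, np.int64(18)), (84, np.int64(18)), (86, np.int64(19)), (88, np.int64(19)), (90, np.int64(19)), (92, np.int64(19)), (94, np.int64(19)), (96, np.int64(20)), (98, np.int64(19))]
```

```bash
python3 - <<'E'
from h import *
import pickle
c=pickle.load(open('pics/w13.pkl','rb'))
for v,y in ((3.5,.0469),(57,.043),(76,.043),(57,.0469)): print(v,y,toolpt(c,316,v,y).round(4))
E
```

```text
3.5 0.0469 [0.0003 0.0469 0.1073]
57 0.043 [0.0003 0.043  0.0909]
76 0.043 [0.0003 0.043  0.085 ]
57 0.0469 [0.0003 0.0469 0.0912]
```

```bash
python3 - <<'E'
from h import *
plan([.4572,.1872,.195],rot(-2.75))
E
```

```text
row [-0.177, 0.036, 0.978, 0.0, -0.018, 0.0]
```

{"method": "send_rows", "body": {
  "deltas": [
    [[-0.005, 0, 0.03, 0, 0, 0, 0.6], [-0.016, 0, 0.09, 0, 0, 0, 0.6], [-0.029, 0, 0.16, 0, 0, 0, 0.6], [-0.043, 0, 0.24, 0, 0, 0, 0.6], [-0.058, 0, 0.32, 0, 0, 0, 0.6], [-0.072, 0, 0.4, 0, 0, 0, 0.6], [-0.087, 0, 0.48, 0, 0, 0, 0.6], [-0.101, 0, 0.56, 0, 0, 0, 0.6], [-0.116, 0, 0.64, 0, -0.01, 0, 0.6], [-0.13, 0, 0.72, 0, -0.018, 0, 0.6], [-0.145, 0, 0.8, 0, -0.018, 0, 0.6], [-0.159, 0, 0.88, 0, -0.018, 0, 0.6], [-0.17, 0, 0.94, 0, -0.018, 0, 0.6], [-0.177, 0.01, 0.97, 0, -0.018, 0, 0.6], [-0.177, 0.025, 0.978, 0, -0.018, 0, 0.6], [-0.177, 0.036, 0.978, 0, -0.018, 0, 0.6], [-0.177, 0.036, 0.978, 0, -0.018, 0, 0.6], [-0.177, 0.036, 0.978, 0, -0.018, 0, 0.6]]
  ],
  "newtons": 40
}}

```text
time_s: 13.85
tool_pos: [0.4572, 0.1858, 0.1946]
ee_rot: [0.707, -0.018, 0.018, -0.707]
wrist_force: [0.6, -0.6, -2.4]
gripper_width: 0.0439
```

```bash
python3 - <<'E'
from h import *
c=wristcam('w14.png');s=c['state']; print(cmd0()[0],s['tool_pos'],s['wrist_force'],s['torque'],s['gripper_width'],s['time_s'],Rn.from_quat(s['ee_rot']).as_matrix().round(4))
E
```

```text
[0.4571197  0.1873985  0.19513368] [0.4571683  0.18576118 0.19463973] [ 0.60576699 -0.62399035 -2.36534454] [-0.00936839 -0.04662043 -0.0011846 ] 0.043884138984512655 13.85 [[ 9.987e-01 -8.000e-04  5.120e-02]
 [-5.120e-02 -1.000e-04  9.987e-01]
 [-8.000e-04 -1.000e+00 -1.000e-04]]
```

View pics/w14.png

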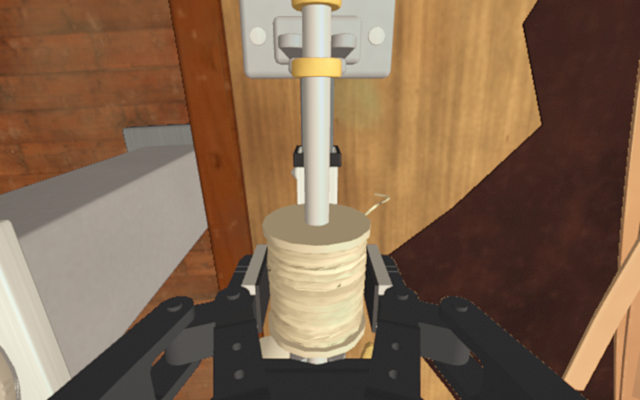

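```bash
python3 - <<'E'
from h import *
import pickle
c=pickle.load(open('pics/w14.pkl','rb'))
t=c['pixels'][0:90,230:400][:,:,::-1]; cv2.imwrite('pics/w14z.png',cv2.resize(t,None,fx=4.5,fy=4.5,interpolation=cv2.INTER_CUBIC))
E
```

```text
(no output)
```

View pics/w14z.png

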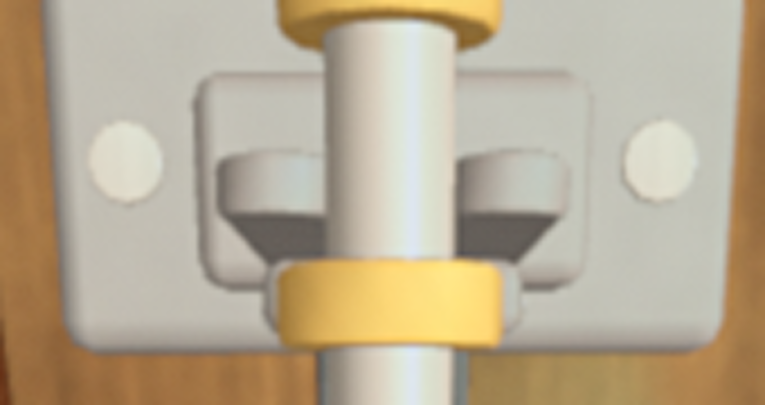

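```bash
python3 - <<'E'
from h import *
import pickle
c=pickle.load(open('pics/w14.pkl','rb'))
for u,v in ((278.4,40),(356.7,40),(317.5,33.3),(317.5,47.1)): print(u,v,toolpt(c,u,v,.0936).round(4), onz(c,u,v,.101).round(4))
print(toolpt(c,316.7,40,.0519))
# plate on bench, bolts & sleeve
p,R=c['state']['tool_pos'],Rn.from_quat(c['state']['ee_rot']).as_matrix()
for zt in (.0909,.0991,.1073): print(p+R@[0.0003,.0519,zt])
E
```

```text
278.4 40 [-0.0174  0.0936  0.1026] [0.4449 0.2891 0.101 ]
356.7 40 [0.0194 0.0936 0.1026] [0.4817 0.2872 0.101 ]
317.5 33.3 [0.0009 0.0936 0.1054] [0.4634 0.291  0.101 ]
317.5 47.1 [0.001  0.0936 0.0996] [0.4631 0.2851 0.101 ]
[0.00054513 0.0519     0.09712933]
[0.46207685 0.27652333 0.14272972]
[0.46249629 0.28471259 0.14272884]
[0.46291573 0.29290186 0.14272795]
```

```bash
python3 - <<'E'
from h import *
s=state(); print(s['tool_pos'],Rn.from_quat(s['ee_rot']).as_matrix()[0,2])
plan([.4575,.1891,.1625],rot(-2.6))
E
```

```text
[0.45742283 0.18596874 0.19502209] 0.05123847741003568
row [0.001, 0.082, 0.004, 0.0, -0.005, 0.0]
```

{"method": "send_rows", "body": {
  "deltas": [
    [[0.001, 0.02, 0.004, 0, -0.005, 0, 0.6], [0.001, 0.045, 0.004, 0, -0.005, 0, 0.6], [0.001, 0.07, 0.004, 0, -0.005, 0, 0.6], [0.001, 0.082, 0.004, 0, -0.005, 0, 0.6], [0.001, 0.082, 0.004, 0, -0.005, 0, 0.6], [0.001, 0.082, 0.004, 0, -0.005, 0, 0.6]]
  ]
}}

```text
time_s: 14.4
tool_pos: [0.4575, 0.1894, 0.162]
ee_rot: [-0.707, 0.016, -0.016, 0.707]
wrist_force: [0.3, 0.1, -2.4]
gripper_width: 0.0439
```

```bash
python3 - <<'E'
from h import *
c=wristcam('w15.png');s=c['state']; print(cmd0()[0],s['tool_pos'],s['wrist_force'],s['torque'],s['gripper_width'],s['time_s'],Rn.from_quat(s['ee_rot']).as_matrix()[0].round(4))
t=c['pixels'][0:90,230:400][:,:,::-1]; cv2.imwrite('pics/w15z.png',cv2.resize(t,None,fx=4.5,fy=4.5,interpolation=cv2.INTER_CUBIC))
c=save('scene','s15.png'); t=c['pixels'][170:260,235:335][:,:,::-1]; cv2.imwrite('pics/s15z.png',cv2.resize(t,None,fx=6,fy=6,interpolation=cv2.INTER_CUBIC))
E
```

```text
[0.45760344 0.18897445 0.16233365] [0.45751866 0.18940575 0.16202115] [ 0.2529804   0.1198481  -2.44872842] [ 0.00333366 -0.02544466  0.02861828] 0.04391494971951379 14.4 [ 9.99e-01 -4.00e-04  4.57e-02]
```

View pics/w15z.png

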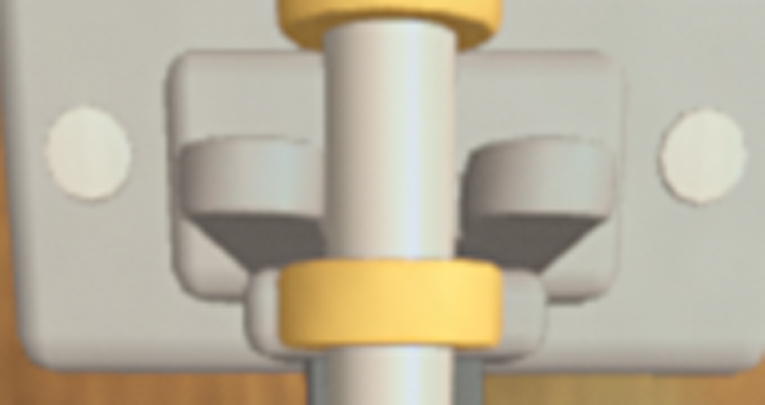

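View pics/s15z.png

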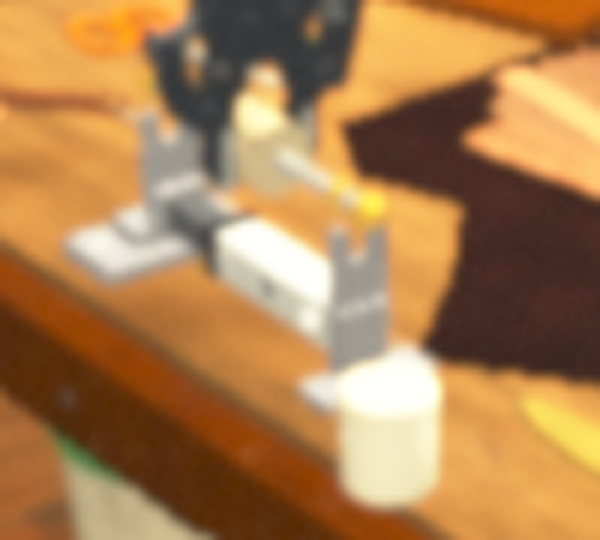

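```bash
python3 - <<'E'
from h import *
import pickle
c=pickle.load(open('pics/w15.pkl','rb'))
for u,v in ((270.4,38),(366.4,38),(318.4,30.4),(318.4,47.3)): print(u,v,toolpt(c,u,v,.061).round(4))
# inner slot edges left ~ (460 zoom right prong inner)
print(toolpt(c,230+460/4.5,45,.061))
a,b=rodedges(c,35);print(a,b,toolpt(c,(a+b)/2,35,.0519))
E
```

```text
270.4 38 [-0.0169  0.061   0.099 ]
366.4 38 [0.0193 0.061  0.099 ]
318.4 30.4 [0.0012 0.061  0.1016]
318.4 47.3 [0.0012 0.061  0.0958]
[0.0064333  0.061      0.09660525]
284.5 349.5 [0.00064685 0.0519     0.0987145 ]
```

```bash
python3 - <<'E'
from h import *
import pickle
from scipy.optimize import minimize_scalar
c=pickle.load(open('pics/w9.pkl','rb')); s=c['state']; p0=s['tool_pos']; R=Rn.from_quat(s['ee_rot']).as_matrix(); print(R[0].round(4),p0)
g=cv2.GaussianBlur(c['pixels'],(3,3),0).astype(float).min(2)
def sub(d,i):
    if 0<i<len(d)-1:
        a,b,e=abs(d[i-1]),abs(d[i]),abs(d[i+1]); return i+.5*(a-e)/(a-2*b+e)
    return i
Z=[];X=[]
for v in range(160,255,6):
    row=g[v,280:350]; d=np.diff(row); l=280.5+sub(d,np.argmax(d)); r=280.5+sub(d,np.argmin(d))
    a=toolpt(c,l,v,p0[2]-.05); b=toolpt(c,r,v,p0[2]-.05); Z.append(a[2]);X.append((a[0]+b[0])/2); print(v,round(l,2),round(r,2),(b[0]-a[0]).round(4),X[-1].round(5))
k=np.polyfit(Z,X,1); print('slope',k,'yaw stand slope in world',R[0,2]+k[0])
t=c['pixels'][290:345,270:360][:,:,::-1]; cv2.imwrite('pics/w9f.png',cv2.resize(t,None,fx=7,fy=7,interpolation=cv2.INTER_CUBIC))
t=c['pixels'][0:60,230:410][:,:,::-1]; cv2.imwrite('pics/w9g.png',cv2.resize(t,None,fx=4.4,fy=4.4,interpolation=cv2.INTER_CUBIC))
E
```

```text
[0.9988 0.0025 0.0487] [0.45718115 0.16710422 0.20091634]
160 294.73 335.12 0.0287 -0.00061
166 294.74 335.02 0.0288 -0.00065
172 294.95 334.93 0.0288 -0.00061
178 294.95 334.88 0.0289 -0.00063
184 295.14 334.68 0.0288 -0.00065
190 295.27 334.65 0.0289 -0.00061
196 295.53 334.37 0.0287 -0.00063
202 295.56 334.4 0.0288 -0.00061
208 295.69 334.11 0.0287 -0.00067
214 295.81 334.12 0.0288 -0.00063
220 295.9 333.95 0.0288 -0.00067
226 296.0 333.9 0.0289 -0.00065
232 296.06 333.68 0.0289 -0.00072
238 296.25 333.68 0.0289 -0.00066
244 296.44 333.48 0.0288 -0.00067
250 296.54 333.38 0.0288 -0.00067
slope [ 0.00091661 -0.00064412] yaw stand slope in world 0.04962378412810191
```

View pics/w9f.png

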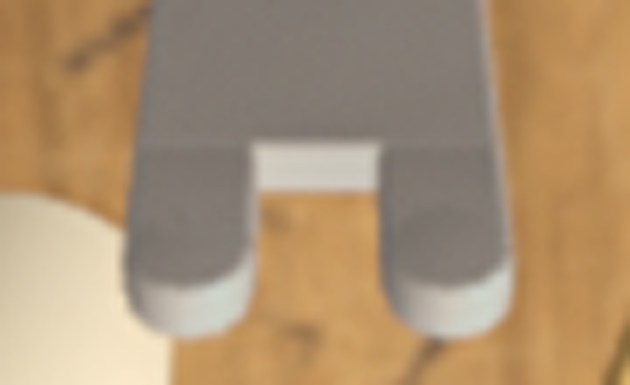

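View pics/w9g.png

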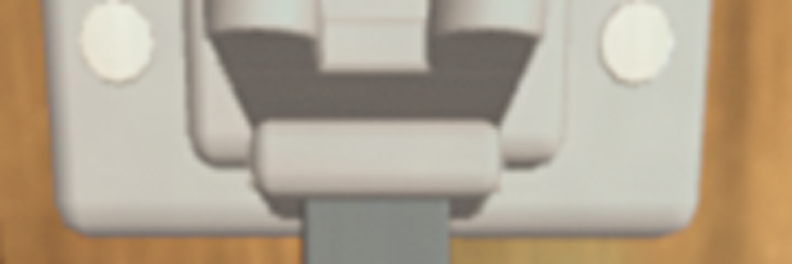

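```bash
python3 - <<'E'
from h import *
import pickle
c=pickle.load(open('pics/w9.pkl','rb')); s=c['state']; p0=s['tool_pos']; R=Rn.from_quat(s['ee_rot']).as_matrix()
for n,u,v in (('slide',315.55,326),('fixed',315.5,4)):
    q=toolpt(c,u,v,p0[2]-.101); w=p0+R@q; print(n,q.round(5),w.round(5),'axis',.45692+.0496*(w[1]-.1671))
E
```

```text
slide [-9.000e-05  9.992e-02 -6.736e-02] [0.45406 0.10018 0.10075] axis 0.4536008354475753
fixed [0.      0.09992 0.11888] [0.46322 0.2862  0.10143] axis 0.46282726611307684
```

```bash
python3 - <<'E'
from h import *
import pickle
c=pickle.load(open('pics/w9.pkl','rb')); s=c['state']; p0=s['tool_pos']; R=Rn.from_quat(s['ee_rot']).as_matrix()
for n,u,v in (('in',315.55,290+285/7),('out',315.5,290+337/7),('fixed_in',315.5,35/4.4)):
    q=toolpt(c,u,v,p0[2]-.101); w=p0+R@q; print(n,q.round(5),w.round(5))
c=pickle.load(open('pics/w15.pkl','rb')); s=c['state']; p0=s['tool_pos']; R=Rn.from_quat(s['ee_rot']).as_matrix()
for v in (30.4,47.3): print(p0+R@toolpt(c,318,v,.061))
for z in (.0909-.19,.1073-.19,.0909,.1073): print(z,(p0+R@np.array([0,.0519,z]))[1].round(4))
E
```

```text
in [-9.000e-05  9.992e-02 -7.118e-02] [0.45387 0.09637 0.10074]
out [-0.00013  0.09992 -0.07728] [0.45353 0.09027 0.10072]
fixed_in [0.      0.09992 0.11723] [0.46314 0.28455 0.10143]
[0.46316708 0.29088709 0.10110886]
[0.46291357 0.28512003 0.10110384]
-0.09910000000000001 0.0905
-0.0827 0.1068
0.0909 0.2803
0.1073 0.2966
```

```bash
python3 - <<'E'
from h import *
plan([.4580,.1862,.1625],rot(-2.82))
E
```

```text
row [0.001, -0.0, -0.007, 0.0, 0.007, 0.0]
```

{"method": "send_rows", "body": {
  "deltas": [
    [[0.001, 0, -0.007, 0, 0.007, 0, 0.6], [0.001, 0, -0.007, 0, 0.007, 0, 0.6], [0.001, 0, -0.007, 0, 0.007, 0, 0.6], [0.001, 0, -0.007, 0, 0.007, 0, 0.6]]
  ]
}}

```text
time_s: 14.83
tool_pos: [0.4581, 0.1869, 0.1628]
ee_rot: [-0.706, 0.017, -0.018, 0.708]
wrist_force: [-0.5, 0.0, -2.9]
gripper_width: 0.0442
```

```bash
python3 - <<'E'
from h import *
c=wristcam('w16.png');s=c['state']; print(cmd0()[0],s['tool_pos'],s['wrist_force'],s['torque'],s['time_s'],Rn.from_quat(s['ee_rot']).as_matrix()[0].round(4))
t=c['pixels'][0:90,230:400][:,:,::-1]; cv2.imwrite('pics/w16z.png',cv2.resize(t,None,fx=4.5,fy=4.5,interpolation=cv2.INTER_CUBIC))
E
```

```text
[0.45787587 0.18615917 0.16233396] [0.45807236 0.18686826 0.16275047] [-0.52125524  0.00534025 -2.86963009] [-0.0348339   0.01831577  0.00477189] 14.8333 [9.988e-01 8.000e-04 4.920e-02]
```

View pics/w16z.png

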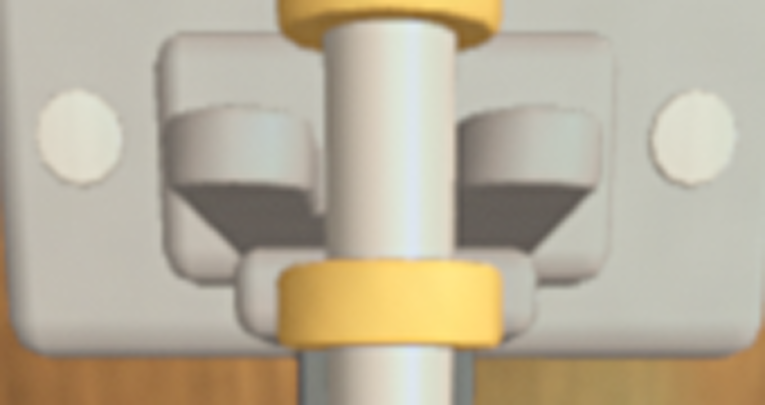

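{"method": "send_rows", "body": {
  "deltas": [
    [[-0.0008, 0.004, 0, 0, 0, 0, 0.6], [-0.0008, 0.012, 0, 0, 0, 0, 0.6], [-0.0008, 0.02, 0, 0, 0, 0, 0.6], [-0.0008, 0.02, 0, 0, 0, 0, 0.6]]
  ]
}}

```text
time_s: 15.22
tool_pos: [0.4573, 0.1868, 0.1538]
ee_rot: [-0.707, 0.017, -0.017, 0.707]
wrist_force: [0.3, -0.4, -2.4]
gripper_width: 0.0442
```

```bash
python3 - <<'E'
from h import *
apply([-.0008,.02,0,0,0,0])
c=wristcam('w17.png');s=c['state']; print(cmd0()[0],s['tool_pos'],s['wrist_force'],s['torque'],s['time_s'],Rn.from_quat(s['ee_rot']).as_matrix()[0].round(4))
t=c['pixels'][0:90,230:400][:,:,::-1]; cv2.imwrite('pics/w17z.png',cv2.resize(t,None,fx=4.5,fy=4.5,interpolation=cv2.INTER_CUBIC))
E
```

```text
[0.45755804 0.18617415 0.15433389] [0.45728232 0.18678883 0.15381625] [ 0.30414936 -0.38439772 -2.44721829] [-0.0633145   0.03023037  0.05092114] 15.2167 [ 9.988e-01 -5.000e-04  4.890e-02]
```

View pics/w17z.png

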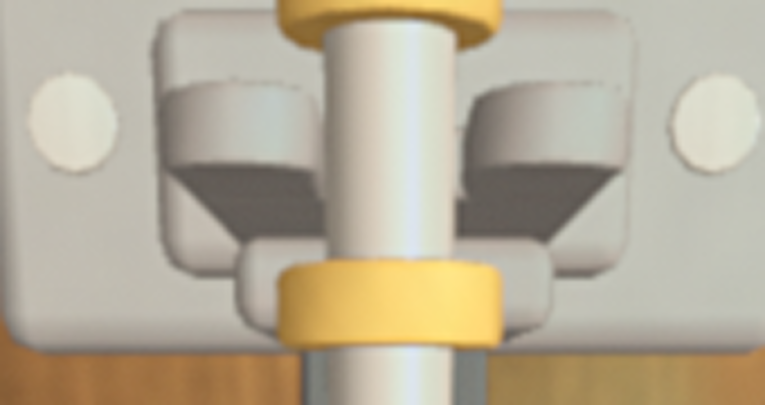

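{"method": "send_rows", "body": {
  "deltas": [
    [[0.0006, 0.005, 0, 0, 0, 0, 0.6], [0.0006, 0.01, 0, 0, 0, 0, 0.6], [0.0006, 0.015, 0, 0, 0, 0, 0.6], [0.0006, 0.02, 0, 0, 0, 0, 0.6], [0.0006, 0.02, 0, 0, 0, 0, 0.6]]
  ]
}}

```text
time_s: 15.68
tool_pos: [0.4577, 0.1868, 0.1461]
ee_rot: [-0.706, 0.017, -0.017, 0.707]
wrist_force: [1.2, -0.1, -3.3]
gripper_width: 0.0438
```

```bash
python3 - <<'E'
from h import *
apply([.0006,.02,0,0,0,0])
c=wristcam('w18.png');s=c['state']; print(cmd0()[0],s['tool_pos'],s['wrist_force'],s['torque'],s['time_s'],Rn.from_quat(s['ee_rot']).as_matrix()[0].round(4))
t=c['pixels'][0:90,230:400][:,:,::-1]; cv2.imwrite('pics/w18z.png',cv2.resize(t,None,fx=4.5,fy=4.5,interpolation=cv2.INTER_CUBIC))
c=save('scene','s18.png'); t=c['pixels'][170:260,235:335][:,:,::-1]; cv2.imwrite('pics/s18z.png',cv2.resize(t,None,fx=6,fy=6,interpolation=cv2.INTER_CUBIC))
E
```

```text
[0.45779955 0.18616164 0.14633395] [0.45773311 0.18681576 0.14612996] [ 1.16947979 -0.14582414 -3.25439874] [-0.05844181 -0.01003048 -0.00012514] 15.6833 [ 0.9988 -0.      0.0491]
```

View pics/w18z.png

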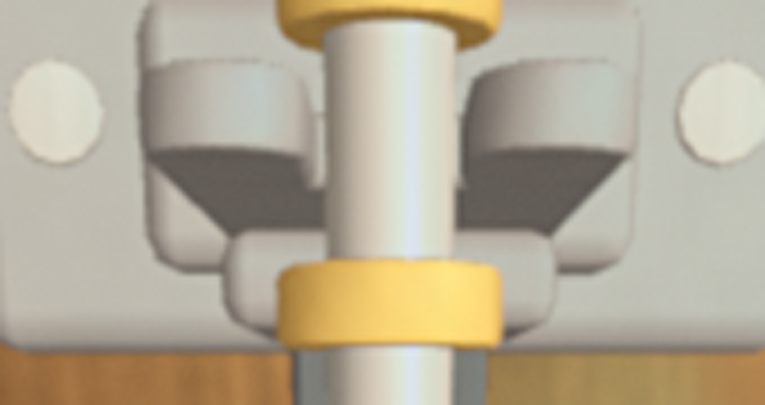

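View pics/s18z.png

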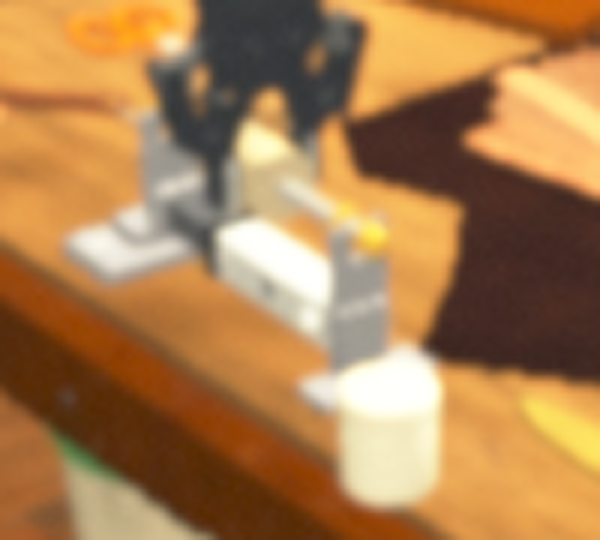

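{"method": "send_rows", "body": {
  "deltas": [
    [[0, 0.004, 0, 0, 0, 0, 0.6], [0, 0.008, 0, 0, 0, 0, 0.6], [0, 0.012, 0, 0, 0, 0, 0.6], [0, 0.016, 0, 0, 0, 0, 0.6], [0, 0.016, 0, 0, 0, 0, 0.6]]
  ]
}}

```text
time_s: 16.2
tool_pos: [0.4578, 0.1869, 0.1398]
ee_rot: [-0.706, 0.017, -0.017, 0.707]
wrist_force: [-0.1, -0.2, -2.1]
gripper_width: 0.044
```

{"method": "send_rows", "body": {
  "deltas": [
    [[0, 0.0015, 0, 0, 0, 0, 0.6], [0, 0.003, 0, 0, 0, 0, 0.6], [0, 0.003, 0, 0, 0, 0, 0.6]]
  ]
}}

```text
time_s: 16.45
tool_pos: [0.4579, 0.1869, 0.1389]
ee_rot: [-0.706, 0.017, -0.017, 0.707]
wrist_force: [-0.3, 0.3, -2.4]
gripper_width: 0.0437
```

{"method": "send_rows", "body": {
  "deltas": [
    [[0, 0.0015, 0, 0, 0, 0, 0.6], [0, 0.003, 0, 0, 0, 0, 0.6], [0, 0.003, 0, 0, 0, 0, 0.6]]
  ]
}}

```text
time_s: 16.7
tool_pos: [0.458, 0.1869, 0.1379]
ee_rot: [-0.706, 0.017, -0.018, 0.708]
wrist_force: [0.2, -0.5, 0.6]
gripper_width: 0.0438
```

{"method": "send_rows", "body": {
  "deltas": [
    [[0, 0.0015, 0, 0, 0, 0, 0.6], [0, 0.003, 0, 0, 0, 0, 0.6], [0, 0.003, 0, 0, 0, 0, 0.6]]
  ]
}}

```text
time_s: 16.95
tool_pos: [0.4581, 0.1869, 0.1376]
ee_rot: [-0.706, 0.017, -0.018, 0.708]
wrist_force: [-4.7, -1.1, 14.5]
gripper_width: 0.044
```

{"method": "send_rows", "body": {
  "deltas": [
    [[0, -0.003, 0, 0, 0, 0, 0.6], [0, -0.003, 0, 0, 0, 0, 0.6]]
  ]
}}

```text
time_s: 17.12
tool_pos: [0.4581, 0.187, 0.138]
ee_rot: [-0.706, 0.017, -0.018, 0.708]
wrist_force: [-0.1, 0.6, 0.3]
gripper_width: 0.0438
```

```bash
python3 - <<'E'
from h import *
apply([0,.016+.003*3-.003,0,0,0,0])
c=wristcam('w19.png');s=c['state']; print(cmd0()[0],s['tool_pos'],s['wrist_force'],s['torque'],s['time_s'],Rn.from_quat(s['ee_rot']).as_matrix()[0].round(4))
c=save('scene','s19.png'); t=c['pixels'][170:260,235:335][:,:,::-1]; cv2.imwrite('pics/s19z.png',cv2.resize(t,None,fx=6,fy=6,interpolation=cv2.INTER_CUBIC))
E
```

```text
[0.45780152 0.18616084 0.13753395] [0.45808142 0.18698004 0.13797157] [-0.11693714  0.55640725  0.33899088] [-0.01800973 -0.04275483  0.02783445] 17.1167 [0.9988 0.001  0.0491]
```

View pics/w19.png

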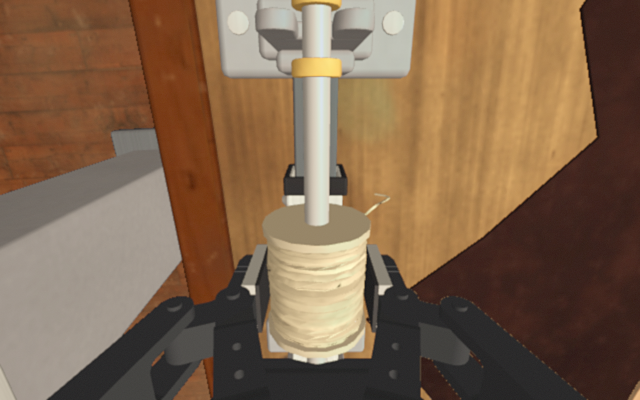

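View pics/s19z.png

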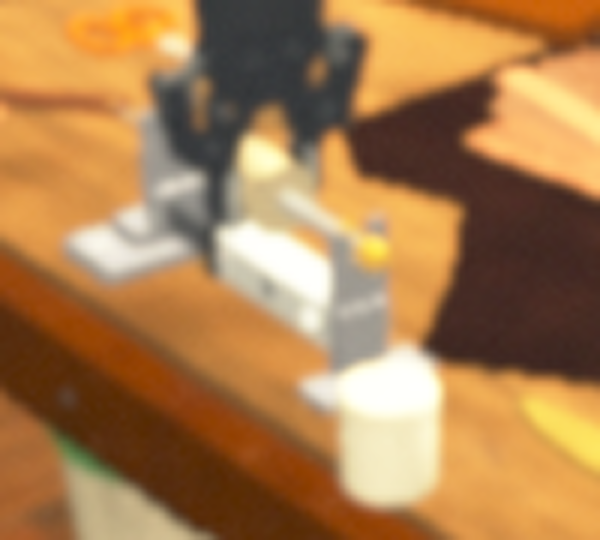

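{"method": "send_rows", "body": {
  "deltas": [
    [[0, 0, 0, 0, 0, 0, 0.05], [0, 0, 0, 0, 0, 0, -0.1], [0, 0, 0, 0, 0, 0, -0.3], [0, 0, 0, 0, 0, 0, -0.6], [0, 0, 0, 0, 0, 0, -1], [0, 0, 0, 0, 0, 0, -1], [0, 0, 0, 0, 0, 0, -1], [0, 0, 0, 0, 0, 0, -1], [0, -0.03, 0, 0, 0, 0, -1], [0, -0.1, 0, 0, 0, 0, -1], [0, -0.18, 0, 0, 0, 0, -1], [0, -0.26, 0, 0, 0, 0, -1], [0, -0.26, 0, 0, 0, 0, -1], [0, -0.26, 0, 0, 0, 0, -1], [0, -0.26, 0, 0, 0, 0, -1]]
  ]
}}

```text
time_s: 18.47
tool_pos: [0.4574, 0.1868, 0.2414]
ee_rot: [-0.706, 0.017, -0.017, 0.708]
wrist_force: [0.3, -0.1, -0.1]
gripper_width: 0.0855
```

```bash
python3 - <<'E'
from h import *
apply([0,-.26,0,0,0,0])
c=wristcam('w20.png');s=c['state']; print(s['tool_pos'],s['wrist_force'],s['time_s'],s['gripper_width'])
c=save('scene','s20.png'); t=c['pixels'][170:260,235:335][:,:,::-1]; cv2.imwrite('pics/s20z.png',cv2.resize(t,None,fx=6,fy=6,interpolation=cv2.INTER_CUBIC))
E
```

```text
[0.45741759 0.18683018 0.24143377] [ 0.31627327 -0.05175886 -0.07423186] 18.4667 0.0855080383057346
```

View pics/w20.png

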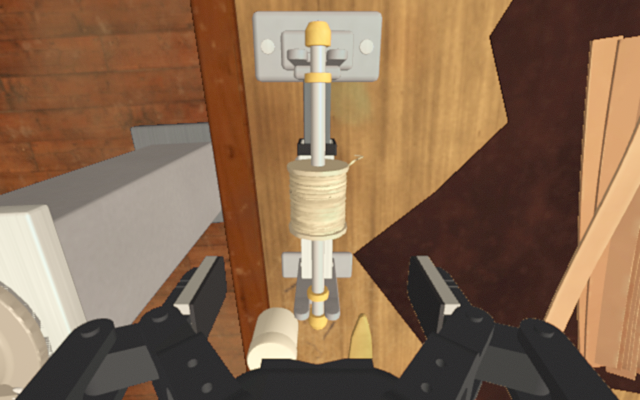

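View pics/s20z.png

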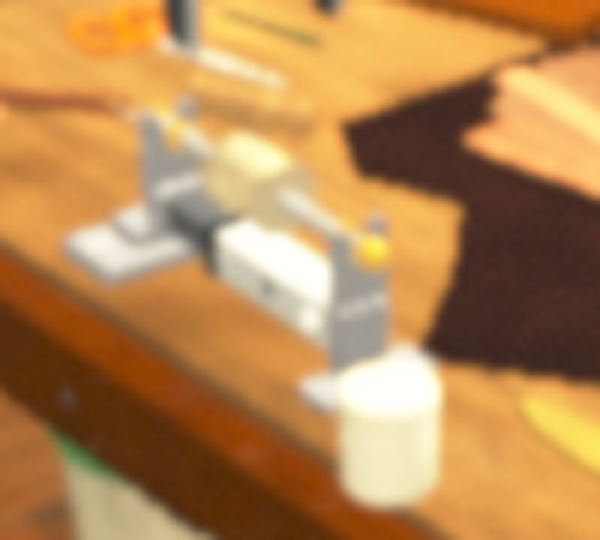

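```bash
python3 - <<'E'
from h import *
import pickle
c=pickle.load(open('pics/w20.pkl','rb'))['pixels'][:,:,::-1]
a=cv2.resize(c[10:90,260:380],None,fx=5,fy=5,interpolation=cv2.INTER_CUBIC); b=cv2.resize(c[255:335,260:380],None,fx=5,fy=5,interpolation=cv2.INTER_CUBIC)
cv2.imwrite('pics/w20z.png',cv2.resize(np.hstack([a,b]),(800,267)))
E
```

```text
(no output)
```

View pics/w20z.png

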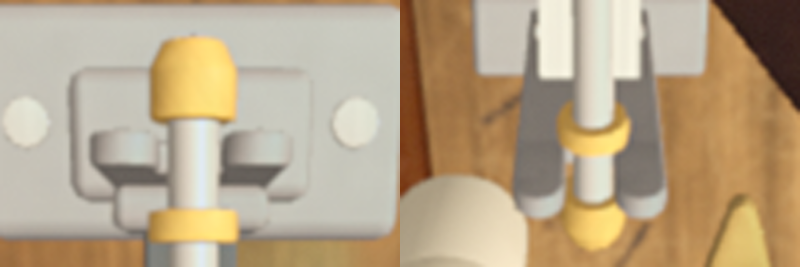

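```bash
python3 -c "
from workcell import *
print(job_done()); print(state()['time_s'])"
```

```text
the job is handed in; nothing more can be done
None
the job is handed in; nothing more can be done
```

The stand is widened by one hole, the spindle with its spool lies in both forks, and the job is handed in. The robot clock was at about 18.5 s.

- **Widening the stand:** I squeezed the button flush with the sleeve gripped at 25 N, then drew the sleeve out about 44 mm, slowly at the end. The wrist picture showed the button about 5 mm proud in the next hole. Drawing force was about 14 N at most at the readings taken, and about 7 N at the click.
- **Placing the spindle:** I lifted it out of the cradle by its spool and lowered it into the forks until it touched the slot floors. Contact reached about 15 N for a moment. I backed off until the forks carried its weight, then let go.

**Last checks:**
- In the wrist picture the rod sits in both slots, with collars inside and end knobs outside the plates; the scene picture agrees at the sliding end.
- Wrist force was near zero, and the gripper was open and about 10 cm clear above the stand.
- I did not check the bystanders by measurement. The arm never went near them, and those visible in the last pictures had not moved.
- The sources disagreed slightly. The cameras and the grip on the sleeve differed by about 0.4 mm on where the fork line runs. Fork spacing came out at 193.5 to 194.7 mm against 190 mm for the grooves, so I centred the spindle between the two.

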